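Demagnetise a batch of steel half-rings

TASK

Demagnetise the steel half-rings lying on the bench: lay each one flat in a compartment of its own size on the machine's sliding tray, and click the strength lever to one step for each half-ring in the batch, counting from off and never going past that step. With the tray drawn out and loaded and the strength set, push the tray all the way into the coil, leave it there for three seconds, draw it all the way back out with the strength still on, and then click the lever back to off. Leave the other things on the bench where they are.

Things in the scene. Friction and masses are not known exactly. Their poses are not given: they have to be found in the camera images.
- large_a: one of two alike plain steel half-rings of the large size (large_a, large_b): a flat semicircle, outer radius 41 mm, inner radius 31 mm (bar 10 mm wide), 12 mm thick, 105 g. Origin: the centre of curvature, on the underside; x points from there to the crown (the middle of the arc), z is up when it lies flat (it is alike both sides up)
- large_a_crown (a point): the crown of large_a: middle of its arc, 36 mm from its origin, mid-width and 6 mm above the underside; the bar can be pinched here across its 10 mm width
- large_b: one of two alike plain steel half-rings of the large size (large_a, large_b): a flat semicircle, outer radius 41 mm, inner radius 31 mm (bar 10 mm wide), 12 mm thick, 105 g. Origin: the centre of curvature, on the underside; x points from there to the crown (the middle of the arc), z is up when it lies flat (it is alike both sides up)
- large_b_crown (a point): the crown of large_b: middle of its arc, 36 mm from its origin, mid-width and 6 mm above the underside; the bar can be pinched here across its 10 mm width
- small_a: one of two alike plain steel half-rings of the small size (small_a, small_b): a flat semicircle, outer radius 31 mm, inner radius 21 mm (bar 10 mm wide), 12 mm thick, 75 g. Origin: the centre of curvature, on the underside; x points from there to the crown (the middle of the arc), z is up when it lies flat (it is alike both sides up)
- small_a_crown (a point): the crown of small_a: middle of its arc, 26 mm from its origin, mid-width and 6 mm above the underside; the bar can be pinched here across its 10 mm width
- small_b: one of two alike plain steel half-rings of the small size (small_a, small_b): a flat semicircle, outer radius 31 mm, inner radius 21 mm (bar 10 mm wide), 12 mm thick, 75 g. Origin: the centre of curvature, on the underside; x points from there to the crown (the middle of the arc), z is up when it lies flat (it is alike both sides up)
- small_b_crown (a point): the crown of small_b: middle of its arc, 26 mm from its origin, mid-width and 6 mm above the underside; the bar can be pinched here across its 10 mm width
- carriage (a joint): slide of the demagnetiser's tray, m: 0 = drawn fully out (loading place, at its stop), 0.22 = pushed fully in through the coil tunnel to the stop; moves with about 1.5 N of friction and stays where it is left
- carriage_grip (a point): centre of the black upright grip at the tray's outer end: 14 mm wide along tray x, 30 mm along y, 34 mm tall, its top 17 mm above this point; pushing it along tray -y, to the coil, moves the tray in. This point stays at least 54 mm short of the coil housing, which is 125 mm tall
- tray_mid (a point): middle of the 110 x 172 mm tray's floor, on its upper face (26 mm above the bench). x: across the travel, away from the robot; -y: the way in; z up. Ribs 5 mm tall, 4 mm thick make four compartments, two large next to the coil, two small next to the grip. Round each pair's low boss (5 mm tall, radius 24 or 14 mm) a near and a far half-ring make one ring, split by a rib along y
- nest_large_near (a point): where the origin of a large half-ring goes in the near large compartment, on the floor (6 mm from the centre line of the middle rib); its crown must point to tray -x (towards the robot side), its two ends face the middle rib. About 4 mm of play all round
- nest_large_far (a point): where the origin of a large half-ring goes in the far large compartment, on the floor (6 mm from the centre line of the middle rib); its crown must point to tray +x (away from the robot side), its two ends face the middle rib. About 4 mm of play all round
- nest_small_near (a point): where the origin of a small half-ring goes in the near small compartment, on the floor (6 mm from the centre line of the middle rib); its crown must point to tray -x (towards the robot side), its two ends face the middle rib. About 4 mm of play all round
- nest_small_far (a point): where the origin of a small half-ring goes in the far small compartment, on the floor (6 mm from the centre line of the middle rib); its crown must point to tray +x (away from the robot side), its two ends face the middle rib. About 4 mm of play all round
- strength (a joint): angle of the indexed strength lever on the green control box, rad: 0 = off (left end, seen from the robot), then steps 1 to 5 at 0.22, 0.44, 0.66, 0.88, 1.10 to the right (anticlockwise seen from above). Sprung detents: about 4.5 N at the grip takes it over to the next step, and it snaps to the middle of the nearest one. It may have been left at off or step 1
- strength_grip (a point): centre of the lever's black upright round grip, 17 mm diameter, 34 mm tall (its top 16 mm above this point); the flat lever arm lies 23 mm below this point and 78 mm long to the pivot
- strength_pivot (a point): the lever's vertical pivot axis, on the control box's top face (62 mm above the bench); the grip swings round it at 78 mm radius, 46 mm higher than this point
- whole_ring: bystander: an uncut steel ring, 82 mm across, 12 mm thick, lying on the bench; not part of the batch
- spanner: bystander: steel spanner lying on the bench to the right of the control box
- mandrel: bystander: dark stepped sizing mandrel, 60 mm foot, 80 mm tall
- oil: bystander: grey oil bottle, 60 mm diameter, 150 mm tall
- mug: bystander: white mug, 76 mm diameter, 90 mm tall
- brush: bystander: hand brush lying behind the machine
Things that resemble listed ones, but are neither listed nor needed, are in the scene too. What is shaped like the part that bears strength but pink is not meant.

How it is judged:
By the outcome, as a careful person would: the job done as asked, in the order asked, and still so for the second after the job is handed in, with the robot touching nothing.
Of large_a, large_b, small_a, small_b only 2 to 4 are there at a start; the rules pass over those that are not, and their reading is None.
At some moment in a run one of large_a, large_b, small_a, small_b may be knocked a few centimetres aside while the robot is not near it.
Once in a run the grip may slacken for a moment while it holds something.
It also fails if it takes over 210 s, if anything falls off the work surface, if the arm or the gripper's body presses on something with over 40 N, if the wrist force passes 120 N, or if a joint passes its speed limit or range.

ROBOT

A 6-joint arm with a two-finger parallel gripper is mounted at the origin on the work surface. World frame = base frame: x ahead of the robot, y to its left, z up, the work surface at z = 0. Lengths are in m, angles in rad, forces in N, time in s.
With the tool pointing down it reaches from about 0.275 to 0.725 m from the base axis. Payload 15.9 kg.
Tool frame: the origin (TCP) lies at the very end of the fingers, on their centre line; the grasp point (between the pads) lies 19 mm behind it (arm.grasp_offset is the distance from the TCP to the grasp point, in m); z points along the fingers, y is the direction in which the jaws open and shut (so a half turn about z gives the same grasp; the last joint's range is limited). The gripper opens to 85 mm and grips with 20 to 120 N. Pads are 22 mm wide; open, the fingers measure 114 mm over their backs; the gripper's body (76 mm by 85 mm) begins 54 mm behind the grasp point. The pads swing forward as they close: fully open they stand 13 mm farther back than shut.
Start: joints at [1.177, 0.213, -0.034, 1.323, 0, 1.571], TCP at [0.192, 0.462, 0.231] pointing down, gripper open.
Joint ranges: [-2.98, 2.98], [-0.74, 1.72], [-1.14, 1.35], [-2.1, 2.04], [-1.57, 1.44], [-3.14, 3.14]. Speed limits (rad/s): [1.89, 1.89, 2.39, 2.57, 3.14, 3.14].

INTERFACE

Orientations are given as a unit quaternion [w, x, y, z].
In Python, from cell import arm, snapshot gives the robot as it stands.
- The arm moves only by the tool move_arm, never from a script. Its argument "deltas" is one flat list of numbers, 7 for each row, row after row: the shift along the tool's x, y, z in cm, then the turn, a rotation vector about the tool's x, y, z in degrees, then the finger opening in cm, from 0 to 8.54. A call has 1 to 20 rows; each row shifts and turns the commanded pose from where the row before left it, along the tool's axes as they then stand; what a row does not reach is not made up. A row lasts 1/12 s, in which the tool goes at most 41.7 mm and 7.16 degrees, less where a joint would pass 70% of its speed; a pose out of reach is approached as far as the arm can. A call is refused whole if a number of a shift passes 4.17 or a number of a turn 7.16, either way. A call with a gripper value outside its range is refused whole. The fingers move at their own pace and stop on an object; "squeeze" is the grip in N (left out, the last holds). Time passes only in rows, so rows that do not move let the fingers close. It gives the time, the measured TCP pose, the force and the opening at its end, in the units of the state.
- arm.sense(): the state, without advancing time (a new reading comes with each control period).
- snapshot(name): name is "side" or "top" or "wrist"; returns a dict with "color" (400x640x3 uint8, blue, green, red), "mtx" (3x3 intrinsics, pixels), "R" (3x3) and "t" (3): a world point X has camera coordinates R X + t; the wrist camera has in their place "hand_eye" (4x4, takes a point from camera to tool coordinates, whose origin is the TCP and whose axes are the flange's). Camera axes: x right, y down, z forward; pixel columns grow to the right and rows downward; lengths in m; the calibration is good to about 2 mm. A picture is of the moment at which its call begins: read the wrist's pose just before it. There is no depth.
- arm.hand_in(): hands the job in, once; it reports no verdict.
The state is a dict: "t": time; "joint_positions": joint angles; "qd": joint speeds; "effort": joint torques, N m; "tcp_pos": TCP position; "orientation": TCP orientation; "wrist_force": force on the tool from outside, world axes, zero at the start; "torque": the same for the moment, N m; "finger_gap": finger opening in m.
Only numpy, scipy, OpenCV 4.12 (cv2) and the standard library are available. Lean on these libraries where they do the work, as an engineer would, in place of code of your own. Each camera call takes 0.05 s, during which the arm holds its last target.

## Working session

There is one attempt and no reset: what is moved stays moved. The work goes in short steps, Python scripts to look and compute and a tool call to move; the robot and the scene stay as the last step left them, time stands still between calls to the robot, and variables do not carry over. Pictures are saved under pics/ and viewed, and the job is handed in when it is done.

Besides the shell and the picture viewer there is one more tool, called after "Request:" as name(argument=value, ...) on one line, values as JSON. move_arm: Moves the arm, as the interface text tells. Its arguments: {"type":"object","properties":{"deltas":{"type":"array","items":{"type":"number"}},"squeeze":{"type":"number"}},"required":["deltas"]}

```bash
ls; mkdir -p pics; python3 - <<'E'
from cell import arm, snapshot
import cv2
print(arm.sense())
for n in ("side","top","wrist"):
    s=snapshot(n); cv2.imwrite(f"pics/{n}0.png",s["color"])
    print(n,{k:v for k,v in s.items() if k!="color"})
E
```

```text
pics
{'t': 0.0, 'joint_positions': array([ 1.17699923e+00,  2.13381477e-01, -3.50336226e-02,  1.32348807e+00,
        1.46103879e-06,  1.57080444e+00]), 'qd': array([-1.00893951e-03, -1.01901766e-03,  2.45232623e-04,  1.45523468e-03,
        1.54459704e-03,  7.29564688e-05]), 'effort': array([ 6.05728492e-03, -6.86151552e+01,  4.87125242e+01,  1.69700326e-02,
        4.45787864e-04,  2.40963729e-07]), 'tcp_pos': array([0.19172407, 0.46143038, 0.23081361]), 'orientation': array([-1.08979047e-04,  1.95632696e-01,  9.80677084e-01, -5.42584266e-04]), 'wrist_force': array([-0.39580642, -0.76803376,  0.15284521]), 'torque': array([-0.01507626,  0.00872712, -0.02360843]), 'finger_gap': 0.08510594956649829}
side {'mtx': array([[449.74042107,   0.        , 314.59627651],
       [  0.        , 449.74042107, 199.20261186],
       [  0.        ,   0.        ,   1.        ]]), 'R': array([[-0.96222271, -0.27224852,  0.00286301],
       [-0.18792168,  0.65649927, -0.73054373],
       [ 0.19700989, -0.7034838 , -0.68285991]]), 't': array([0.51178432, 0.21981516, 1.19715922])}
top {'mtx': array([[48
[... 171 characters left out ...]
-0.99984044,  0.01509973],
       [-0.99510082,  0.00801128, -0.09854023],
       [ 0.09840354, -0.01596629, -0.9950185 ]]), 't': array([-0.0384174 ,  0.56583027,  1.56780963])}
wrist {'mtx': array([[358.41069515,   0.        , 319.75861892],
       [  0.        , 358.41069515, 199.63206537],
       [  0.        ,   0.        ,   1.        ]]), 'hand_eye': array([[ 9.89832943e-04, -9.49918642e-01, -3.12495751e-01,
         7.98462872e-02],
       [ 9.99998733e-01,  1.32987017e-03, -8.75009577e-04,
        -1.05685686e-03],
       [ 1.24676669e-03, -3.12494489e-01,  9.49918754e-01,
        -1.42945443e-01],
       [ 0.00000000e+00,  0.00000000e+00,  0.00000000e+00,
         1.00000000e+00]])}
```

View pics/top0.png

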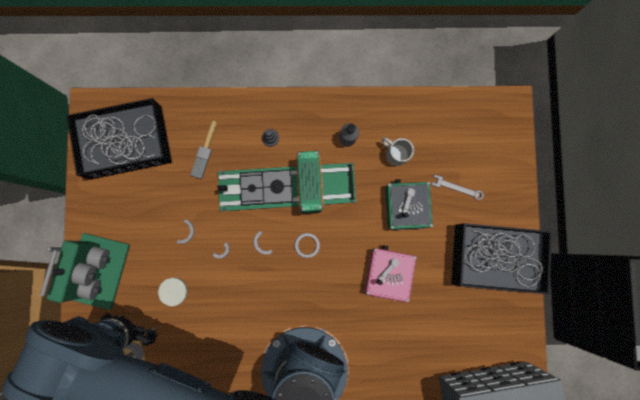

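View pics/side0.png

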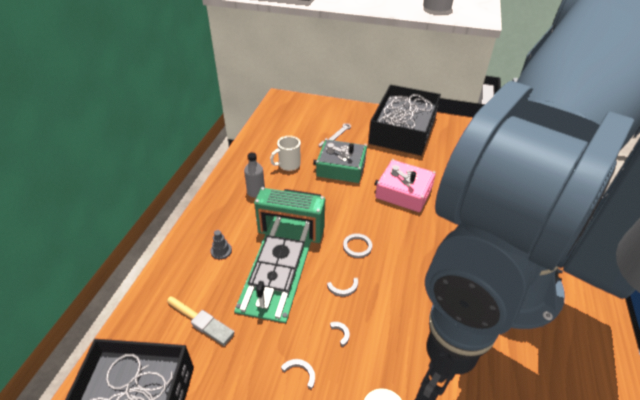

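View pics/wrist0.png

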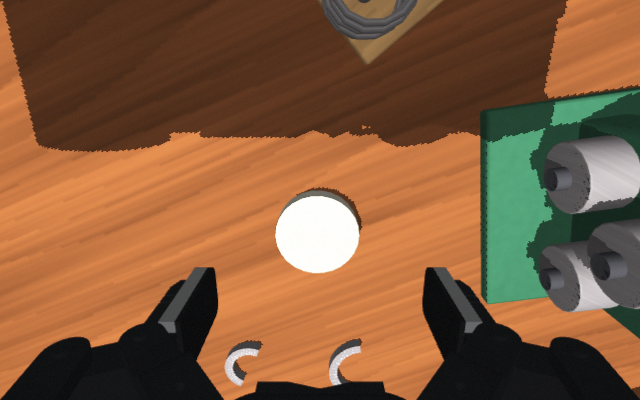

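The top view shows three half-rings at about (183,232), (222,250) and (263,242), and the whole ring at (307,245). The tray is left of the coil with its grip at (230,188). The green control box is at (409,205), and the pink decoy is below it. I'll enlarge these next.

```bash
python3 - <<'E'
import cv2
im=cv2.imread("pics/top0.png")
def crop(im,x0,y0,x1,y1,s,n):
    c=cv2.resize(im[y0:y1,x0:x1],None,fx=s,fy=s,interpolation=cv2.INTER_CUBIC)
    cv2.imwrite(n,c)
crop(im,160,145,360,275,4,"pics/t_a.png")
crop(im,370,170,450,230,8,"pics/t_b.png")
im=cv2.imread("pics/side0.png")
crop(im,220,170,380,400,2.6,"pics/s_a.png")
crop(im,300,120,380,200,7,"pics/s_b.png")
E
```

```text
(no output)
```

View pics/t_a.png

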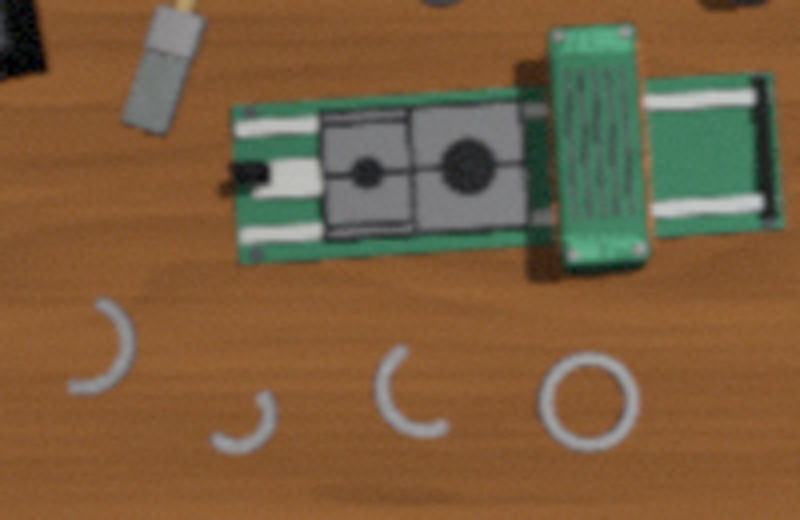

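View pics/t_b.png

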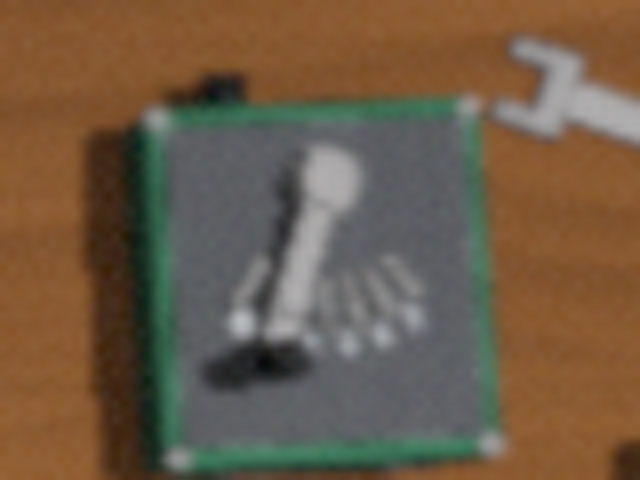

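View pics/s_a.png

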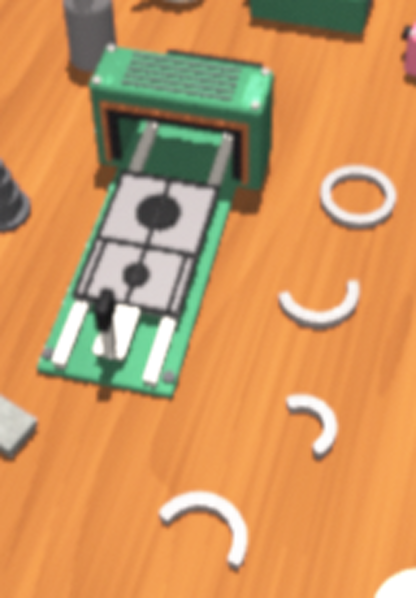

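View pics/s_b.png

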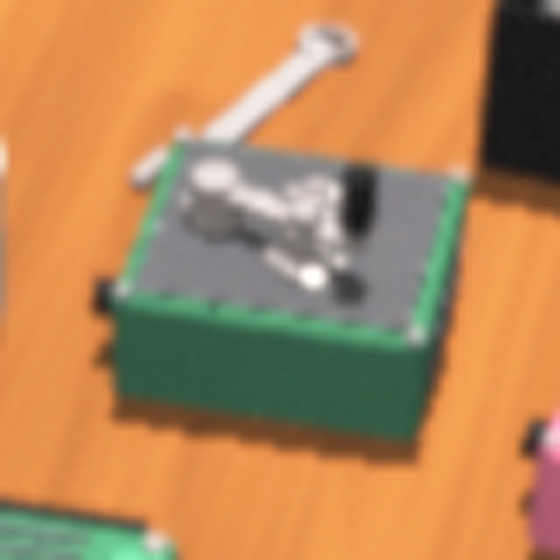

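```bash
cat > h.py <<'E'
import numpy as np, cv2
from scipy.spatial.transform import Rotation as Ro
from cell import arm, snapshot
def cams(name, s=None, st=None):
    if s is None:
        st=arm.sense(); s=snapshot(name)
    if name=="wrist":
        q=st["orientation"]; Rt=Ro.from_quat([q[1],q[2],q[3],q[0]]).as_matrix()
        H=s["hand_eye"]; Rc=Rt@H[:3,:3]; c=Rt@H[:3,3]+st["tcp_pos"]
        s["R"]=Rc.T; s["t"]=-Rc.T@c
    return s
def ray(s,u,v,z):
    d=s["R"].T@np.linalg.solve(s["mtx"],np.array([u,v,1.])); c=-s["R"].T@s["t"]
    return c+d*(z-c[2])/d[2]
def proj(s,X):
    p=s["R"]@np.asarray(X,float)+s["t"]; p=s["mtx"]@p; return p[:2]/p[2]
def crop(im,x0,y0,x1,y1,f,n):
    cv2.imwrite(n,cv2.resize(im[y0:y1,x0:x1],None,fx=f,fy=f,interpolation=cv2.INTER_CUBIC))
def toolax():
    st=arm.sense(); q=st["orientation"]; return st,Ro.from_quat([q[1],q[2],q[3],q[0]]).as_matrix()
E
python3 - <<'E'
from h import *
s=snapshot("top")
def a(u,v,z,n): # crop A coords
    print(n,ray(s,160+u/4,145+v/4,z).round(4))
for u,v in [(104,300),(72,390),(133,345),(101,345)]: a(u,v,.012,"L1")
for u,v in [(265,393),(215,440),(270,435)]: a(u,v,.012,"S")
for u,v in [(404,348),(446,430),(380,398)]: a(u,v,.012,"L2")
a(590,402,.012,"whole")
a(368,172,.031,"smallboss");a(468,165,.031,"largeboss");
for u,v in [(323,113),(523,100),(528,228),(328,240)]: a(u,v,.031,"traycorner")
a(250,173,.07,"grip?")
def b(u,v,z,n): print(n,ray(s,370+u/8,170+v/8,z).round(4))
b(332,178,.075,"piv");b(268,345,.085,"armend");
for u,v in [(215,372),(290,362),(250,350)]: b(u,v,.12,"leverGrip")
for u,v in [(157,118),(470,104),(180,458),(490,443)]: b(u,v,.062,"box")
for u,v in [(243,322),(312,340),(348,347),(383,337),(415,318)]: b(u,v,.062,"mark")
for u,v in [(551,40),(630,33),(573,255),(642,248)]: a(u,v,.125,"coil")
E
```

```text
L1 [0.4953 0.389  0.012 ]
L1 [0.4209 0.4141 0.012 ]
L1 [0.4577 0.3644 0.012 ]
L1 [0.4579 0.3908 0.012 ]
S [0.417  0.2547 0.012 ]
S [0.3787 0.2956 0.012 ]
S [0.3823 0.2503 0.012 ]
L2 [0.4531 0.1397 0.012 ]
L2 [0.385  0.1049 0.012 ]
L2 [0.4119 0.1596 0.012 ]
whole [ 0.407  -0.0146  0.012 ]
smallboss [0.5985 0.1679 0.031 ]
largeboss [0.6037 0.0851 0.031 ]
traycorner [0.6482 0.2054 0.031 ]
traycorner [0.6579 0.0392 0.031 ]
traycorner [0.5508 0.0355 0.031 ]
traycorner [0.5422 0.2007 0.031 ]
grip? [0.5938 0.2585 0.07  ]
piv [ 0.5754 -0.3528  0.075 ]
armend [ 0.5073 -0.323   0.085 ]
leverGrip [ 0.4946 -0.2949  0.12  ]
leverGrip [ 0.4983 -0.3245  0.12  ]
leverGrip [ 0.5031 -0.3089  0.12  ]
box [ 0.602  -0.2847  0.062 ]
box [ 0.6068 -0.4132  0.062 ]
box [ 0.4632 -0.2906  0.062 ]
box [ 0.4682 -0.4168  0.062 ]
mark [ 0.5182 -0.3176  0.062 ]
mark [ 0.5106 -0.3456  0.062 ]
mark [ 0.5077 -0.3602  0.062 ]
mark [ 0.5116 -0.3746  0.062 ]
mark [ 0.5192 -0.3879  0.062 ]
coil [0.6907 0.0136 0.125 ]
coil [ 0.6959 -0.0486  0.125 ]
coil [ 0.521  -0.0025  0.125 ]
coil [ 0.526  -0.0563  0.125 ]
```

The lever seems to be at step 1: one mark shows to its left and four to its right. I count three half-rings so far. Next I'll set up a move planner and get a close wrist view.

```bash
cat >> h.py <<'E'
def plan(x,y,z,phi=None,step=2.5):
    st,R=toolax(); p=st["tcp_pos"]
    az=np.degrees(np.arctan2(R[1,1],R[0,1]))
    tilt=np.degrees(np.arccos(-R[2,2]))
    print("t %.1f tcp"%st["t"],p.round(4),"az %.1f tilt %.2f gap %.4f F"%(az,tilt,st["finger_gap"]),st["wrist_force"].round(1), "j",st["joint_positions"].round(2))
    R2=R; 
    if phi is not None:
        d=(phi-az+180)%360-180
        print("turn about tool z: %.1f (-> rows of 5: %.1f)  [alt half turn %.1f]"%(-d,abs(d)/5,-(d-180*np.sign(d))))
        R2=Ro.from_euler("z",d,degrees=True).as_matrix()@R
    s=R2.T@(np.array([x,y,z])-p)*100
    n=int(np.ceil(np.linalg.norm(s)/step)); print("shift cm",s.round(2),"rows",n,"per row",(s/max(n,1)).round(3))
E
python3 -c "
from h import *
plan(.44,.23,.30,0)"
```

```text
t 0.2 tcp [0.1918 0.4615 0.231 ] az 67.4 tilt 0.03 gap 0.0855 F [-0.4  1.1 -0. ] j [ 1.18  0.21 -0.03  1.32 -0.    1.57]
turn about tool z: 67.4 (-> rows of 5: 13.5)  [alt half turn -112.6]
shift cm [-23.15  24.82  -6.91] rows 14 per row [-1.654  1.773 -0.494]
```

Request:
move_arm(deltas=[0, 0, -0.5, 0, 0, 5.2, 8.5, 0, 0, -0.5, 0, 0, 5.2, 8.5, 0, 0, -0.5, 0, 0, 5.2, 8.5, 0, 0, -0.5, 0, 0, 5.2, 8.5, 0, 0, -0.5, 0, 0, 5.2, 8.5, 0, 0, -0.5, 0, 0, 5.2, 8.5, 0, 0, -0.5, 0, 0, 5.2, 8.5, 0, 0, -0.5, 0, 0, 5.2, 8.5, 0, 0, -0.5, 0, 0, 5.2, 8.5, 0, 0, -0.5, 0, 0, 5.2, 8.5, 0, 0, -0.5, 0, 0, 5.2, 8.5, 0, 0, -0.5, 0, 0, 5.2, 8.5, 0, 0, -0.5, 0, 0, 5.2, 8.5, 0, 0, -0.5, 0, 0, 0, 8.5])

```text
t: 1.37
tcp_pos: [0.1918, 0.4616, 0.3014]
orientation: [0.0, 0.71, 0.705, -0.0]
wrist_force: [-0.1, 1.4, -1.4]
finger_gap: 0.0849
```

Request:
move_arm(deltas=[-1.6, 1.7, 0, 0, 0, 0, 8.5, -1.6, 1.7, 0, 0, 0, 0, 8.5, -1.6, 1.7, 0, 0, 0, 0, 8.5, -1.6, 1.7, 0, 0, 0, 0, 8.5, -1.6, 1.7, 0, 0, 0, 0, 8.5, -1.6, 1.7, 0, 0, 0, 0, 8.5, -1.6, 1.7, 0, 0, 0, 0, 8.5, -1.6, 1.7, 0, 0, 0, 0, 8.5, -1.6, 1.7, 0, 0, 0, 0, 8.5, -1.6, 1.7, 0, 0, 0, 0, 8.5, -1.6, 1.7, 0, 0, 0, 0, 8.5, -1.6, 1.7, 0, 0, 0, 0, 8.5, -1.6, 1.7, 0, 0, 0, 0, 8.5, -1.6, 1.7, 0, 0, 0, 0, 8.5, 0, 0, 0, 0, 0, 0, 8.5, 0, 0, 0, 0, 0, 0, 8.5])

```text
t: 2.7
tcp_pos: [0.4297, 0.2363, 0.3011]
orientation: [-0.0, 0.708, 0.706, -0.0]
wrist_force: [-0.1, 1.2, 0.3]
finger_gap: 0.0851
```

```bash
python3 - <<'E'
from h import *
import pickle
st=arm.sense(); s=cams("wrist"); cv2.imwrite("pics/w1.png",s["color"]); pickle.dump(s,open("w1.pkl","wb"))
plan(.44,.23,.30,0)
t=cams("top"); crop(t["color"],30,200,360,400,2.4,"pics/t1.png")
E
```

```text
t 2.8 tcp [0.4292 0.2369 0.3012] az -0.1 tilt 0.02 gap 0.0847 F [-0.5  0.6  0.3] j [0.5  0.19 0.12 1.49 0.   2.08]
turn about tool z: -0.1 (-> rows of 5: 0.0)  [alt half turn 179.9]
shift cm [-0.69  1.08  0.12] rows 1 per row [-0.689  1.079  0.119]
```

View pics/w1.png

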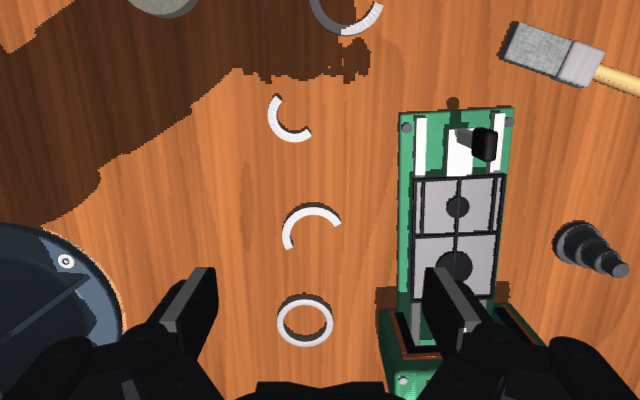

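View pics/t1.png

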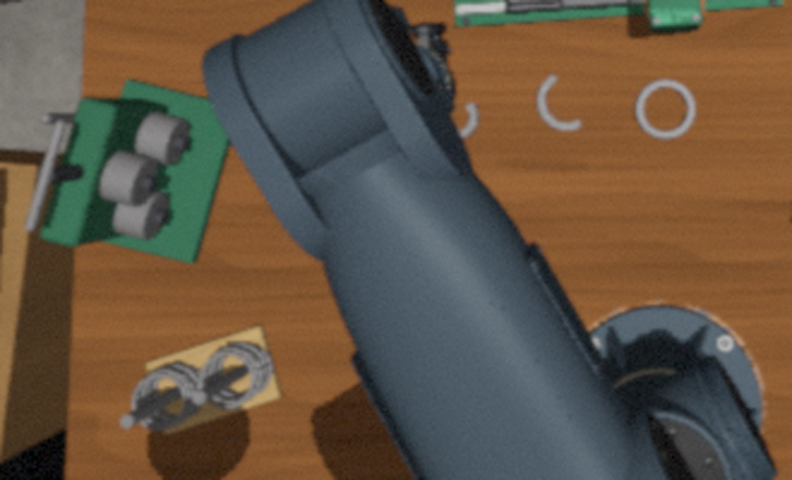

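No fourth half-ring turned up where the arm had been, so the batch is three: two large and one small. In the wrist view, small is at (290,118), L2 at (312,225) and the whole ring at (305,320). Next I'll fit projected templates to get poses.

```bash
cat >> h.py <<'E'
from scipy.optimize import minimize
def halfring(x,y,th,Rm,z=.012,w=.005):
    a=np.linspace(-np.pi/2,np.pi/2,41)+th
    o=np.c_[x+(Rm+w)*np.cos(a),y+(Rm+w)*np.sin(a)]; i=np.c_[x+(Rm-w)*np.cos(a[::-1]),y+(Rm-w)*np.sin(a[::-1])]
    P=np.r_[o,i]; return np.c_[P,np.full(len(P),z)]
def fitring(s,x,y,thdeg,Rm,z=.012,out=None,smin=0):
    im=s["color"].astype(float); 
    P=np.array([proj(s,p) for p in halfring(x,y,np.radians(thdeg),Rm,z)])
    lo=(P.min(0)-12).astype(int); hi=(P.max(0)+12).astype(int)
    lo=np.maximum(lo,0); hi=np.minimum(hi,[640,400])
    f=6
    c=cv2.resize(s["color"][lo[1]:hi[1],lo[0]:hi[0]],None,fx=f,fy=f,interpolation=cv2.INTER_CUBIC).astype(float)
    sat=c.max(2)-c.min(2); val=c.mean(2)
    m=np.clip((val-100)/60,0,1)*np.clip((70-sat)/30,0,1)
    m=cv2.GaussianBlur(m,(0,0),3)
    def cost(v):
        Q=np.array([proj(s,p) for p in halfring(x+v[0]/1e3,y+v[1]/1e3,np.radians(thdeg+v[2]),Rm,z)])
        Q=((Q-lo+.5)*f-.5)
        k=np.zeros(m.shape,np.float32); cv2.fillPoly(k,[np.round(Q*16).astype(int)],1.,shift=4)
        k=cv2.GaussianBlur(k,(0,0),3)
        return ((k-m)**2).sum()/k.sum()
    best=None
    for s0 in ([6,6,15],[-5,5,-25],[3,-6,30]):
        r=minimize(cost,[0,0,0],method="Nelder-Mead",options=dict(initial_simplex=[[0,0,0],[s0[0],0,0],[0,s0[1],0],[0,0,s0[2]]],xatol=.05,fatol=1e-5))
        if best is None or r.fun<best.fun: best=r
    v=best.x; X=(x+v[0]/1e3,y+v[1]/1e3,thdeg+v[2])
    print("fit cost %.3f  origin %.4f %.4f th %.1f  crown %.4f %.4f"%(best.fun,*X,X[0]+Rm*np.cos(np.radians(X[2])),X[1]+Rm*np.sin(np.radians(X[2]))))
    if out:
        Q=np.array([proj(s,p) for p in halfring(X[0],X[1],np.radians(X[2]),Rm,z)]); Q=((Q-lo+.5)*f-.5)
        d=c.clip(0,255).astype(np.uint8); cv2.polylines(d,[Q.astype(int)],True,(0,0,255),1); cv2.imwrite(out,d)
    return X
E
python3 - <<'E'
from h import *
import pickle
s=pickle.load(open("w1.pkl","rb"))
fitring(s,.398,.275,223,.026,out="pics/fS.png")
fitring(s,.419,.122,117,.036,out="pics/fL2.png")
t=dict(cams("top")); t["color"]=cv2.imread("pics/top0.png")
fitring(t,.398,.275,223,.026)
fitring(t,.419,.122,117,.036)
fitring(t,.458,.4015,251,.036)
a=cv2.imread("pics/fS.png");b=cv2.imread("pics/fL2.png")
h=max(a.shape[0],b.shape[0]); cv2.imwrite("pics/f.png",np.hstack([cv2.copyMakeBorder(q,0,h-q.shape[0],0,0,0) for q in (a,b)]))
E
```

```text
fit cost 0.006  origin 0.3990 0.2775 th 222.4  crown 0.3798 0.2599
fit cost 0.004  origin 0.4205 0.1223 th 117.9  crown 0.4037 0.1542
fit cost 0.082  origin 0.4005 0.2788 th 223.0  crown 0.3815 0.2611
fit cost 0.042  origin 0.4221 0.1230 th 118.6  crown 0.4049 0.1547
fit cost 0.133  origin 0.4604 0.4069 th 252.6  crown 0.4497 0.3725
```

View pics/f.png

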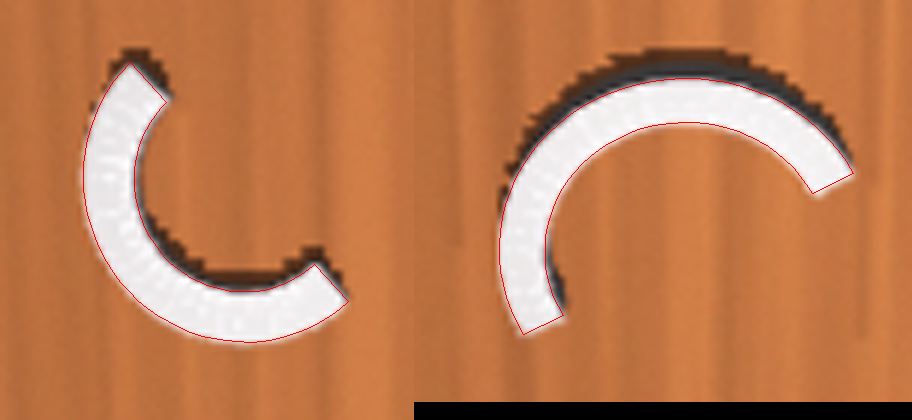

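The fitted outlines sit on both half-rings to within a pixel. Next, the tray in the same wrist picture.

```bash
python3 - <<'E'
from h import *
im=cv2.imread("pics/w1.png"); crop(im,390,90,530,320,3.4 if 0 else 2.6,"pics/w1t.png")
crop(im,390,95,530,245,5,"pics/w1u.png")
crop(im,390,220,530,330,5,"pics/w1v.png")
E
```

```text
(no output)
```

View pics/w1u.png

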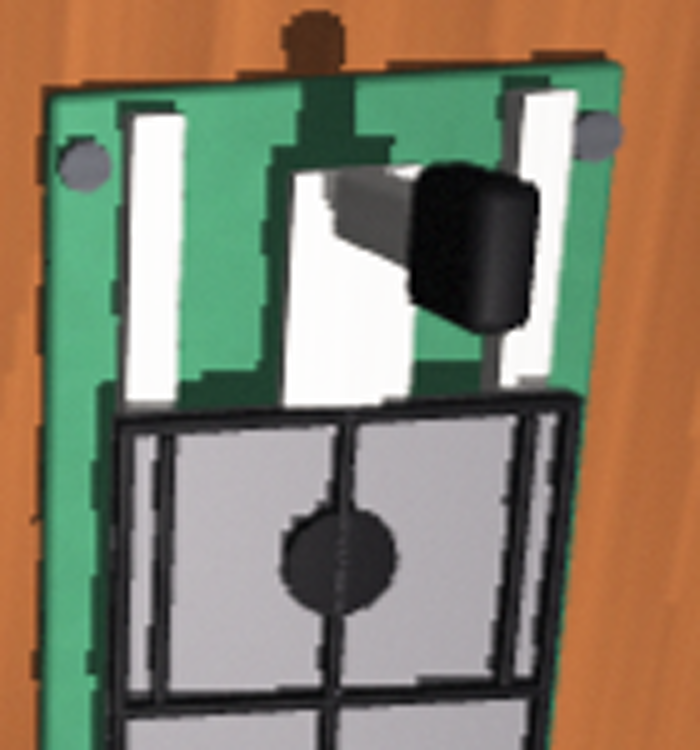

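View pics/w1v.png

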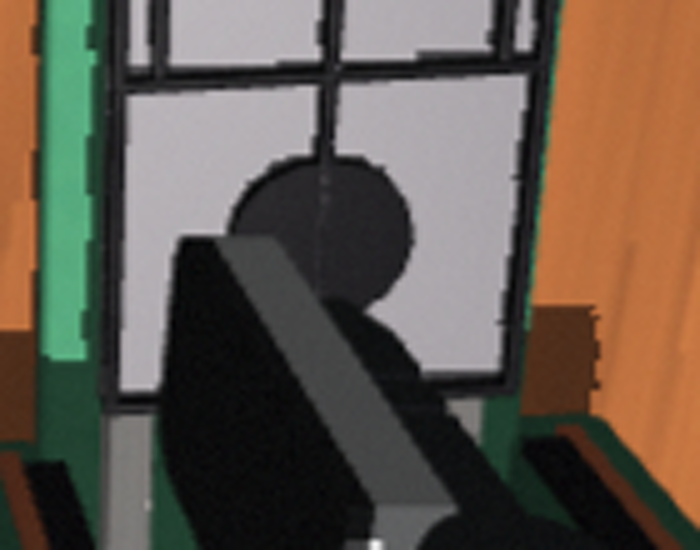

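```bash
python3 - <<'E'
from h import *
import pickle
s=pickle.load(open("w1.pkl","rb"))
U=lambda u,v,z:ray(s,390+(u+.5)/5-.5,95+(v+.5)/5-.5,z)
V=lambda u,v,z:ray(s,390+(u+.5)/5-.5,220+(v+.5)/5-.5,z)
c=[U(117,412,.031),U(581,393,.031),V(104,395,.031),V(517,380,.031)]
for x in c: print(x.round(4))
print("mid",np.mean(c,0).round(4))
print("small boss",U(344,557,.031).round(4),"rib top ends",U(347,412,.031).round(4),U(331,695,.031).round(4))
print("large boss",V(324,228,.031).round(4))
print("griptop box", [U(u,v,.0).round(3) for u,v in [(490,180)]])
E
```

```text
[0.5403 0.2073 0.031 ]
[0.6498 0.2118 0.031 ]
[0.5503 0.0398 0.031 ]
[0.6599 0.0443 0.031 ]
mid [0.6001 0.1258 0.031 ]
small boss [0.5986 0.1707 0.031 ] rib top ends [0.595  0.2072 0.031 ] [0.5998 0.1341 0.031 ]
large boss [0.6032 0.0897 0.031 ]
griptop box [array([0.635, 0.258, 0.   ])]
```

Request:
move_arm(deltas=[0, 0, 0, 0, 0, -5.9, 4, 0, 0, 0, 0, 0, -5.9, 4, 0, 0, 0, 0, 0, -5.9, 4, 0, 0, 0, 0, 0, -5.9, 4, 0, 0, 0, 0, 0, -5.9, 4, 0, 0, 0, 0, 0, -5.9, 4, 0, 0, 0, 0, 0, -5.9, 4, 0, 0, 0, 0, 0, -5.9, 4, 0, 0, 0, 0, 0, -5.9, 4, 0, 0, 0, 0, 0, -5.9, 4, 0, 0, 0, 0, 0, -5.9, 4, 0, 0, 0, 0, 0, -5.9, 4, 0, 0, 0, 0, 0, -5.9, 4, 0, 0, 0, 0, 0, -5.9, 4, 0, 0, 0, 0, 0, -5.9, 4, 0, 0, 0, 0, 0, -5.9, 4, 0, 0, 0, 0, 0, -5.9, 4, 0, 0, 0, 0, 0, -5.9, 4, 0, 0, 0, 0, 0, -5.9, 4, 0, 0, 0, 0, 0, -5.9, 4])

```text
t: 4.52
tcp_pos: [0.4286, 0.2377, 0.3014]
orientation: [0.0, -0.244, 0.97, 0.0]
wrist_force: [-0.0, 0.4, 0.4]
finger_gap: 0.0396
```

```bash
python3 -c "
from h import *
plan(.4037,.1542,.06,117.9)"
```

```text
t 4.5 tcp [0.4286 0.2377 0.3014] az 118.3 tilt 0.01 gap 0.0396 F [-0.   0.4  0.4] j [0.51 0.19 0.12 1.49 0.   0.01]
turn about tool z: 0.4 (-> rows of 5: 0.1)  [alt half turn -179.6]
shift cm [ 6.11 -6.22 24.14] rows 11 per row [ 0.556 -0.566  2.195]
```

Request:
move_arm(deltas=[0.56, -0.57, 2.2, 0, 0, 0.4, 4, 0.56, -0.57, 2.2, 0, 0, 0, 4, 0.56, -0.57, 2.2, 0, 0, 0, 4, 0.56, -0.57, 2.2, 0, 0, 0, 4, 0.56, -0.57, 2.2, 0, 0, 0, 4, 0.56, -0.57, 2.2, 0, 0, 0, 4, 0.56, -0.57, 2.2, 0, 0, 0, 4, 0.56, -0.57, 2.2, 0, 0, 0, 4, 0.56, -0.57, 2.2, 0, 0, 0, 4, 0.56, -0.57, 2.2, 0, 0, 0, 4, 0.56, -0.57, 2.2, 0, 0, 0, 4, 0, 0, 0, 0, 0, 0, 4, 0, 0, 0, 0, 0, 0, 4])

```text
t: 5.6
tcp_pos: [0.4026, 0.1532, 0.0593]
orientation: [-0.001, -0.238, 0.971, -0.0]
wrist_force: [-0.6, -0.6, 0.1]
finger_gap: 0.0399
```

```bash
python3 -c "
from h import *
plan(.4037,.1542,.004,117.9)
s=cams('wrist');cv2.imwrite('pics/w2.png',s['color'])
fitring(s,.4205,.1223,118,.036,out='pics/fL2b.png')
"
```

```text
t 5.6 tcp [0.4026 0.1532 0.0593] az 117.5 tilt 0.09 gap 0.0399 F [-0.6 -0.6  0.1] j [ 0.36  0.19 -0.52  0.86  0.   -0.12]
turn about tool z: -0.4 (-> rows of 5: 0.1)  [alt half turn 179.6]
shift cm [-0.15  0.03  5.53] rows 3 per row [-0.05   0.012  1.844]
fit cost 0.266  origin 0.4202 0.1229 th 119.6  crown 0.4024 0.1542
```

View pics/w2.png

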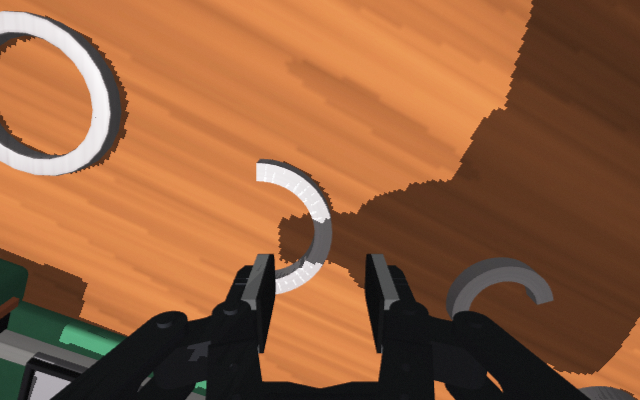

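The jaws straddle L2's crown, which is at about (322,235), so I'll go down and grip.

Request:
move_arm(deltas=[-0.03, 0, 1.1, 0, 0, -0.4, 4, -0.03, 0, 1.1, 0, 0, 0, 4, -0.03, 0, 1.1, 0, 0, 0, 4, -0.03, 0, 1.1, 0, 0, 0, 4, -0.03, 0, 1.1, 0, 0, 0, 4, 0, 0, 0, 0, 0, 0, 4, 0, 0, 0, 0, 0, 0, 0.5, 0, 0, 0, 0, 0, 0, 0.5, 0, 0, 0, 0, 0, 0, 0.5, 0, 0, 0, 0, 0, 0, 0.5, 0, 0, 0, 0, 0, 0, 0.5, 0, 0, 0, 0, 0, 0, 0.5, 0, 0, 0, 0, 0, 0, 0.5], squeeze=60)

```text
t: 6.73
tcp_pos: [0.4057, 0.1543, 0.0057]
orientation: [0.001, -0.241, 0.971, 0.0]
wrist_force: [-2.5, 0.9, 10.6]
finger_gap: 0.0089
```

Request:
move_arm(deltas=[0, 0, -0.5, 0, 0, 0, 0.5, 0, 0, -1, 0, 0, 0, 0.5, 0, 0, -1, 0, 0, 0, 0.5, 0, 0, -1, 0, 0, 0, 0.5, 0, 0, -1.5, 0, 0, 0, 0.5, 0, 0, -1.5, 0, 0, 0, 0.5, 0, 0, -1.5, 0, 0, 0, 0.5, 0, 0, 0, 0, 0, 0, 0.5, 0, 0, 0, 0, 0, 0, 0.5])

```text
t: 7.48
tcp_pos: [0.4055, 0.154, 0.0852]
orientation: [0.001, -0.241, 0.971, 0.0]
wrist_force: [0.2, 0.3, -1.8]
finger_gap: 0.009
```

```bash
python3 -c "
from h import *
plan(.6445,.0899,.09,3.2)
s=cams('wrist');cv2.imwrite('pics/w3.png',s['color'])
"
```

```text
t 7.5 tcp [0.4055 0.154  0.0852] az 117.8 tilt 0.12 gap 0.0090 F [ 0.2  0.3 -1.8] j [ 0.36  0.16 -0.48  0.93 -0.   -0.12]
turn about tool z: 114.6 (-> rows of 5: 22.9)  [alt half turn -65.4]
shift cm [-7.73 23.5  -0.47] rows 10 per row [-0.773  2.35  -0.047]
```

View pics/w3.png

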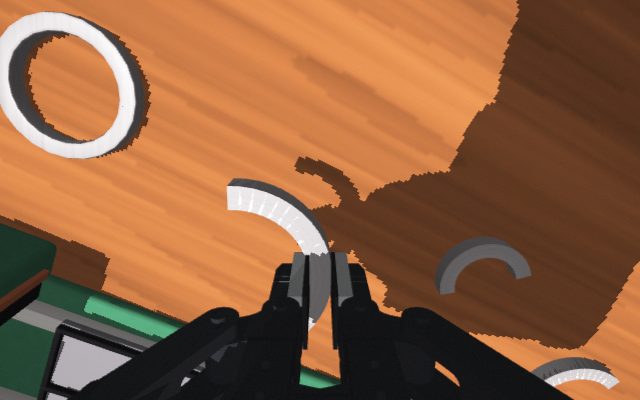

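Request:
move_arm(deltas=[0, 0, -0.3, 0, 0, 5.73, 0.5, 0, 0, -0.3, 0, 0, 5.73, 0.5, 0, 0, -0.3, 0, 0, 5.73, 0.5, 0, 0, -0.3, 0, 0, 5.73, 0.5, 0, 0, -0.3, 0, 0, 5.73, 0.5, 0, 0, -0.3, 0, 0, 5.73, 0.5, 0, 0, -0.3, 0, 0, 5.73, 0.5, 0, 0, -0.3, 0, 0, 5.73, 0.5, 0, 0, -0.3, 0, 0, 5.73, 0.5, 0, 0, -0.3, 0, 0, 5.73, 0.5, 0, 0, -0.3, 0, 0, 5.73, 0.5, 0, 0, -0.3, 0, 0, 5.73, 0.5, 0, 0, -0.3, 0, 0, 5.73, 0.5, 0, 0, -0.3, 0, 0, 5.73, 0.5, 0, 0, -0.3, 0, 0, 5.73, 0.5, 0, 0, -0.3, 0, 0, 5.73, 0.5, 0, 0, -0.3, 0, 0, 5.73, 0.5, 0, 0, -0.3, 0, 0, 5.73, 0.5, 0, 0, -0.3, 0, 0, 5.73, 0.5, 0, 0, -0.3, 0, 0, 5.73, 0.5])

```text
t: 9.2
tcp_pos: [0.4043, 0.1535, 0.1436]
orientation: [-0.0, 0.689, 0.725, -0.001]
wrist_force: [-0.9, -0.3, -1.0]
finger_gap: 0.0088
```

Request:
move_arm(deltas=[-0.6, 1.95, 0, 0, 0, 0, 0.5, -0.6, 1.95, 0, 0, 0, 0, 0.5, -0.6, 1.95, 0, 0, 0, 0, 0.5, -0.6, 1.95, 0, 0, 0, 0, 0.5, -0.6, 1.95, 0, 0, 0, 0, 0.5, -0.6, 1.95, 0, 0, 0, 0, 0.5, -0.6, 1.95, 0, 0, 0, 0, 0.5, -0.6, 1.95, 0, 0, 0, 0, 0.5, -0.6, 1.95, 0, 0, 0, 0, 0.5, -0.6, 1.95, 0, 0, 0, 0, 0.5, 0, 0, 0, 0, 0, 0, 0.5, 0, 0, 0, 0, 0, 0, 0.5])

```text
t: 10.2
tcp_pos: [0.6029, 0.1044, 0.1428]
orientation: [-0.001, 0.687, 0.727, -0.001]
wrist_force: [-0.1, 0.7, -1.6]
finger_gap: 0.0087
```

```bash
python3 -c "
from h import *
import pickle
plan(.6445,.0899,.09,3.2)
s=cams('wrist');cv2.imwrite('pics/w4.png',s['color']);pickle.dump(s,open('w4.pkl','wb'))
"
```

```text
t 10.2 tcp [0.6029 0.1044 0.1428] az 3.2 tilt 0.11 gap 0.0087 F [-0.1  0.7 -1.6] j [0.17 0.47 0.11 1.21 0.   1.69]
turn about tool z: -0.0 (-> rows of 5: 0.0)  [alt half turn 180.0]
shift cm [-1.68  4.08  5.27] rows 3 per row [-0.56   1.36   1.756]
```

View pics/w4.png

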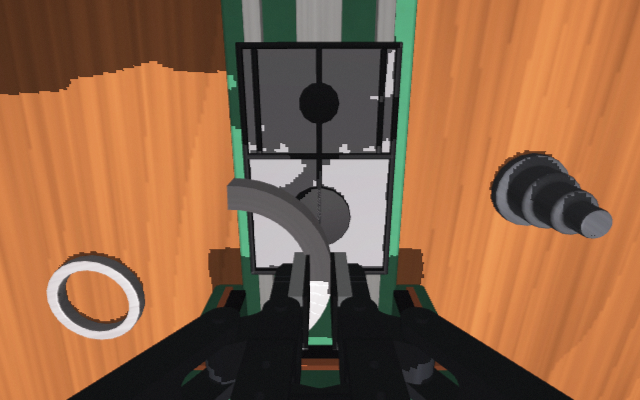

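```bash
python3 - <<'E'
from h import *
import pickle
s=pickle.load(open('w4.pkl','rb'))
im=cv2.resize(s["color"][20:340,180:460],None,fx=2.4,fy=2.4,interpolation=cv2.INTER_CUBIC)
def draw(P,col):
    Q=np.array([proj(s,p) for p in P]); Q=(Q-[180,20]+.5)*2.4-.5; cv2.polylines(im,[Q.astype(int)],True,col,1)
x=np.array([.9984,.0558,0]);y=np.array([-.0558,.9984,0])
o=np.array([.6029,.1044,0])-.036*x
draw(halfring(o[0],o[1],np.radians(3.2),.036,.149),(0,0,255))
m=np.array([.6005,.1245,.031])
draw([m+a*x*.055+b*y*.086 for a,b in [(-1,-1),(1,-1),(1,1),(-1,1)]],(255,0,0))
t=np.linspace(0,6.28,50)
for c,r in ((.047,.014),(-.037,.024)): draw([m+c*y+r*(np.cos(a)*x+np.sin(a)*y) for a in t],(0,255,255))
cv2.imwrite('pics/w4o.png',im)
E
```

```text
(no output)
```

View pics/w4o.png

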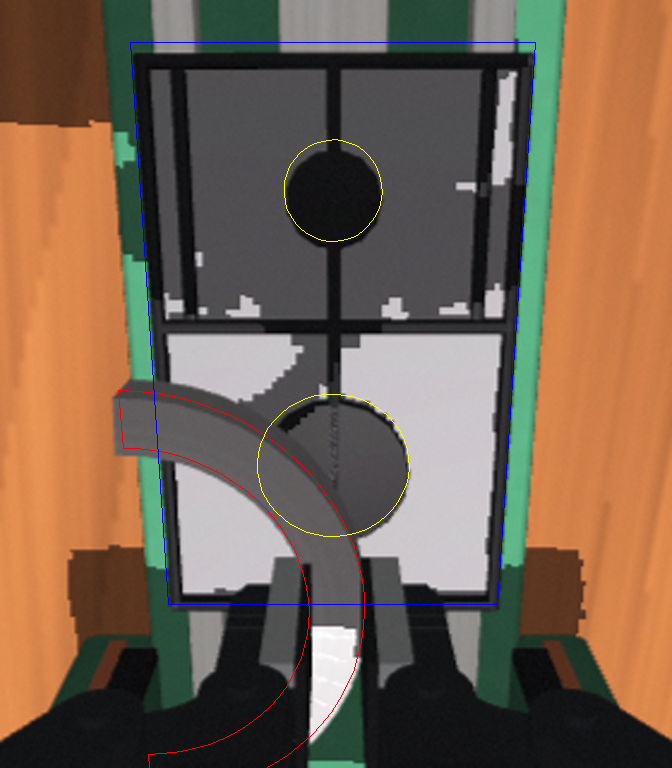

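The tray overlay fits within about 1 mm at the bosses. The held ring sits about 1 mm towards −x and −y of where it should be, so I'll move over the far large nest with that correction.

Request:
move_arm(deltas=[-0.4, 1.04, 0, 0, 0, 0, 0.5, -0.4, 1.04, 0, 0, 0, 0, 0.5, -0.4, 1.04, 0, 0, 0, 0, 0.5, -0.4, 1.04, 0, 0, 0, 0, 0.5, 0, 0, 1.5, 0, 0, 0, 0.5, 0, 0, 1.5, 0, 0, 0, 0.5, 0, 0, 1.5, 0, 0, 0, 0.5, 0, 0, 1.5, 0, 0, 0, 0.5, 0, 0, 1.5, 0, 0, 0, 0.5, 0, 0, 1.0, 0, 0, 0, 0.5, 0, 0, 0, 0, 0, 0, 0.5, 0, 0, 0, 0, 0, 0, 0.5])

```text
t: 11.25
tcp_pos: [0.6447, 0.0913, 0.0593]
orientation: [-0.0, 0.687, 0.727, -0.0]
wrist_force: [0.3, -0.2, -0.8]
finger_gap: 0.009
```

```bash
python3 -c "
from h import *
import pickle
plan(.6452,.0908,.034,3.2)
s=cams('wrist');cv2.imwrite('pics/w5.png',s['color']);pickle.dump(s,open('w5.pkl','wb'))
"
```

```text
t 11.2 tcp [0.6447 0.0913 0.0593] az 3.3 tilt 0.05 gap 0.0090 F [ 0.3 -0.2 -0.8] j [0.14 0.6  0.1  1.07 0.   1.65]
turn about tool z: 0.1 (-> rows of 5: 0.0)  [alt half turn -179.9]
shift cm [-0.06  0.05  2.53] rows 2 per row [-0.029  0.025  1.263]
```

View pics/w5.png

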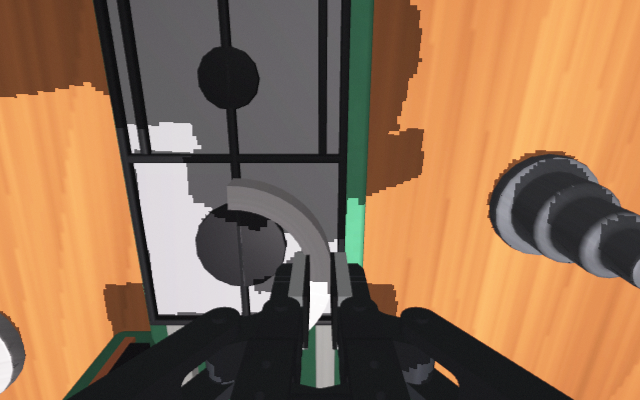

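Request:
move_arm(deltas=[-0.03, 0.07, 0.8, 0, 0, 0, 0.5, -0.03, 0.07, 0.8, 0, 0, 0, 0.5, 0, 0, 0.5, 0, 0, 0, 0.5, 0, 0, 0.3, 0, 0, 0, 0.5, 0, 0, 0, 0, 0, 0, 0.5, 0, 0, 0, 0, 0, 0, 0.5])

```text
t: 11.8
tcp_pos: [0.6466, 0.0906, 0.0352]
orientation: [-0.0, 0.687, 0.727, -0.0]
wrist_force: [-0.2, -0.2, -1.3]
finger_gap: 0.0091
```

```bash
python3 -c "
from h import *
import pickle
plan(.646,.0908,.034,3.2)
s=cams('wrist');cv2.imwrite('pics/w6.png',s['color']);crop(s['color'],120,130,440,330,2.5,'pics/w6.png')
"
```

```text
t 11.8 tcp [0.6466 0.0906 0.0352] az 3.2 tilt 0.02 gap 0.0091 F [-0.2 -0.2 -1.3] j [ 0.14  0.62  0.07  1.02 -0.    1.65]
turn about tool z: 0.0 (-> rows of 5: 0.0)  [alt half turn -180.0]
shift cm [ 0.02 -0.06  0.12] rows 1 per row [ 0.023 -0.064  0.116]
```

View pics/w6.png

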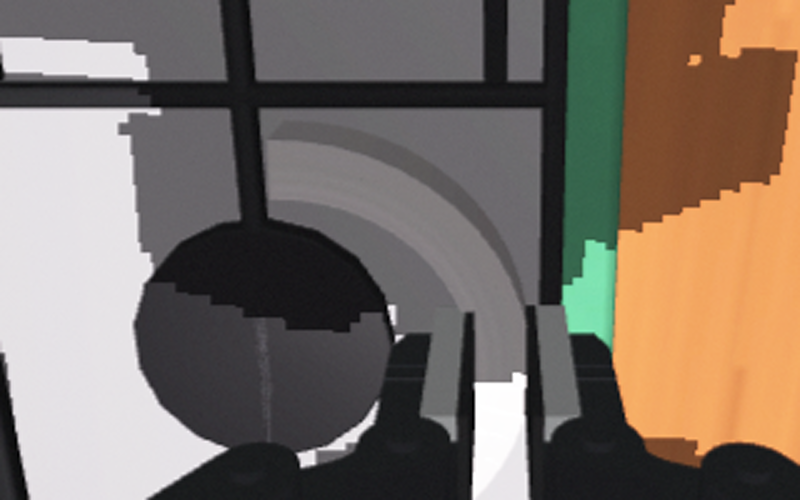

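The ring is inside the far large compartment, about 1–2 mm too close to the middle rib. I'll nudge it +1.3 mm in x, lower it and release.

Request:
move_arm(deltas=[0, 0.13, 0, 0, 0, 0, 0.5, 0, 0, 0.15, 0, 0, 0, 0.5, 0, 0, 0, 0, 0, 0, 0.5, 0, 0, 0, 0, 0, 0, 2.8, 0, 0, 0, 0, 0, 0, 2.8, 0, 0, 0, 0, 0, 0, 2.8, 0, 0, 0, 0, 0, 0, 2.8, 0, 0, 0, 0, 0, 0, 2.8, 0, 0, -1, 0, 0, 0, 2.8, 0, 0, -1.5, 0, 0, 0, 2.8, 0, 0, -2, 0, 0, 0, 2.8, 0, 0, -2, 0, 0, 0, 2.8, 0, 0, -2, 0, 0, 0, 2.8, 0, 0, -2, 0, 0, 0, 2.8, 0, 0, -2, 0, 0, 0, 4, 0, 0, 0, 0, 0, 0, 4])

```text
t: 13.18
tcp_pos: [0.6497, 0.091, 0.1639]
orientation: [0.002, 0.687, 0.727, 0.002]
wrist_force: [0.6, -0.9, 0.8]
finger_gap: 0.0402
```

```bash
python3 -c "
from h import *
import pickle
plan(.4,.28,.2,42.4)
s=cams('wrist');cv2.imwrite('pics/w7.png',s['color']);pickle.dump(s,open('w7.pkl','wb'))
"
```

```text
t 13.2 tcp [0.6497 0.091  0.1639] az 3.2 tilt 0.35 gap 0.0402 F [ 0.6 -0.9  0.8] j [0.14 0.56 0.3  1.3  0.   1.65]
turn about tool z: -39.2 (-> rows of 5: 7.8)  [alt half turn 140.8]
shift cm [30.8  -5.67 -3.63] rows 13 per row [ 2.369 -0.437 -0.279]
```

View pics/w7.png

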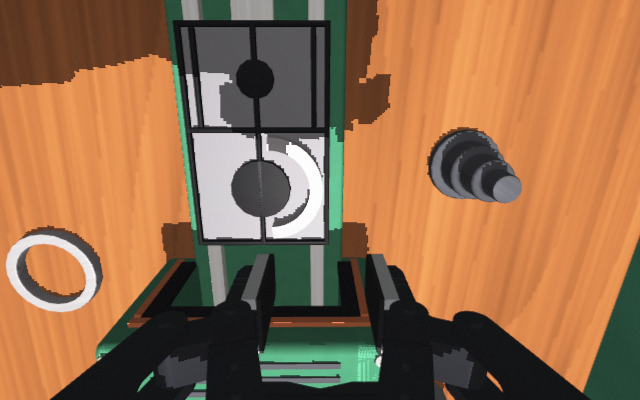

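L2 lies flat in the far large compartment, seen at (297,187). Next is the small half-ring.

Request:
move_arm(deltas=[0, 0, 0, 0, 0, -5.6, 4, 0, 0, 0, 0, 0, -5.6, 4, 0, 0, 0, 0, 0, -5.6, 4, 0, 0, 0, 0, 0, -5.6, 4, 0, 0, 0, 0, 0, -5.6, 4, 0, 0, 0, 0, 0, -5.6, 4, 0, 0, 0, 0, 0, -5.6, 4])

```text
t: 13.82
tcp_pos: [0.6477, 0.0907, 0.1583]
orientation: [-0.0, 0.401, 0.916, -0.0]
wrist_force: [0.1, -0.9, -0.2]
finger_gap: 0.04
```

Request:
move_arm(deltas=[2.19, -0.61, 0, 0, 0, 0, 4, 2.19, -0.61, 0, 0, 0, 0, 4, 2.19, -0.61, 0, 0, 0, 0, 4, 2.19, -0.61, 0, 0, 0, 0, 4, 2.19, -0.61, 0, 0, 0, 0, 4, 2.19, -0.61, 0, 0, 0, 0, 4, 2.19, -0.61, 0, 0, 0, 0, 4, 2.19, -0.61, 0, 0, 0, 0, 4, 2.19, -0.61, 0, 0, 0, 0, 4, 2.19, -0.61, 0, 0, 0, 0, 4, 2.19, -0.61, 0, 0, 0, 0, 4, 2.19, -0.61, 0, 0, 0, 0, 4, 2.19, -0.61, 0, 0, 0, 0, 4, 2.19, -0.61, 0, 0, 0, 0, 4, 0, 0, 0, 0, 0, 0, 4, 0, 0, 0, 0, 0, 0, 4])

```text
t: 15.15
tcp_pos: [0.3773, 0.2596, 0.1587]
orientation: [-0.0, 0.402, 0.915, -0.0]
wrist_force: [-0.1, -0.8, 0.3]
finger_gap: 0.0398
```

```bash
python3 -c "
from h import *
import pickle
plan(.3798,.2599,.06,42.4)
s=cams('wrist');cv2.imwrite('pics/w8.png',s['color']);pickle.dump(s,open('w8.pkl','wb'))
fitring(s,.399,.2775,222.4,.026)
"
```

```text
t 15.2 tcp [0.3773 0.2596 0.1587] az 42.5 tilt 0.01 gap 0.0398 F [-0.1 -0.8  0.3] j [ 0.6   0.15 -0.29  1.13 -0.    1.43]
turn about tool z: 0.1 (-> rows of 5: 0.0)  [alt half turn -179.9]
shift cm [-0.15  0.2   9.87] rows 4 per row [-0.037  0.05   2.468]
fit cost 0.004  origin 0.3989 0.2777 th 221.7  crown 0.3795 0.2604
```

View pics/w8.png

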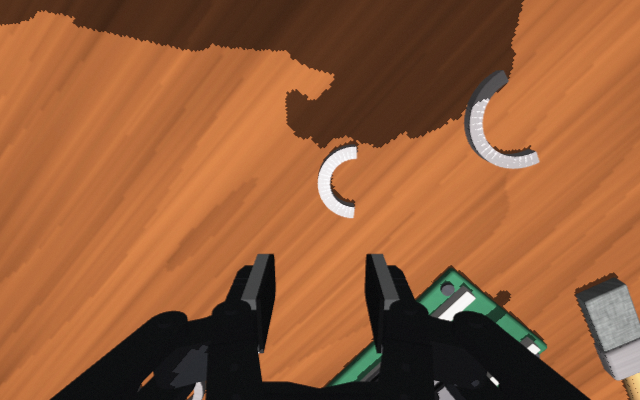

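Request:
move_arm(deltas=[-0.02, 0.04, 2.4, 0, 0, 0, 4, -0.02, 0.04, 2.4, 0, 0, 0, 4, -0.02, 0.04, 2.4, 0, 0, 0, 4, -0.02, 0.04, 2.4, 0, 0, 0, 4, -0.02, 0.04, 2.4, 0, 0, 0, 4, 0, 0, 1.1, 0, 0, 0, 4, 0, 0, 1.1, 0, 0, 0, 4, 0, 0, 1.2, 0, 0, 0, 4, 0, 0, 0, 0, 0, 0, 4, 0, 0, 0, 0, 0, 0, 0.5, 0, 0, 0, 0, 0, 0, 0.5, 0, 0, 0, 0, 0, 0, 0.5, 0, 0, 0, 0, 0, 0, 0.5, 0, 0, 0, 0, 0, 0, 0.5, 0, 0, 0, 0, 0, 0, 0.5, 0, 0, 0, 0, 0, 0, 0.5])

```text
t: 16.53
tcp_pos: [0.3809, 0.26, 0.0056]
orientation: [0.001, 0.403, 0.915, 0.0]
wrist_force: [1.3, -2.6, 6.6]
finger_gap: 0.009
```

Request:
move_arm(deltas=[0, 0, -0.5, 0, 0, 0, 0.5, 0, 0, -1, 0, 0, 0, 0.5, 0, 0, -1, 0, 0, 0, 0.5, 0, 0, -2, 0, 0, 5.6, 0.5, 0, 0, -2, 0, 0, 5.6, 0.5, 0, 0, -2, 0, 0, 5.6, 0.5, 0, 0, -2, 0, 0, 5.6, 0.5, 0, 0, -2, 0, 0, 5.6, 0.5, 0, 0, -1, 0, 0, 5.6, 0.5, 0, 0, 0, 0, 0, 5.7, 0.5, 0, 0, 0, 0, 0, 0, 0.5, 0, 0, 0, 0, 0, 0, 0.5])

```text
t: 17.53
tcp_pos: [0.3802, 0.26, 0.14]
orientation: [-0.0, 0.686, 0.727, 0.0]
wrist_force: [0.1, 0.3, -1.6]
finger_gap: 0.009
```

```bash
python3 -c "
from h import *
plan(.566,.1696,.12,3.2)
"
```

```text
t 17.5 tcp [0.3802 0.26   0.14  ] az 3.3 tilt 0.01 gap 0.0090 F [ 0.1  0.3 -1.6] j [ 0.6   0.17 -0.32  1.08  0.    2.11]
turn about tool z: 0.1 (-> rows of 5: 0.0)  [alt half turn -179.9]
shift cm [-10.06  18.05   2.  ] rows 9 per row [-1.118  2.005  0.223]
```

Request:
move_arm(deltas=[-1.12, 2.02, 0, 0, 0, 0, 0.5, -1.12, 2.02, 0, 0, 0, 0, 0.5, -1.12, 2.02, 0, 0, 0, 0, 0.5, -1.12, 2.02, 0, 0, 0, 0, 0.5, -1.12, 2.02, 0, 0, 0, 0, 0.5, -1.12, 2.02, 0, 0, 0, 0, 0.5, -1.12, 2.02, 0, 0, 0, 0, 0.5, -1.12, 2.02, 0, 0, 0, 0, 0.5, -1.12, 2.02, 0, 0, 0, 0, 0.5, 0, 0, 2, 0, 0, 0, 0.5, 0, 0, 2, 0, 0, 0, 0.5, 0, 0, 2, 0, 0, 0, 0.5, 0, 0, 2, 0, 0, 0, 0.5, 0, 0, 1, 0, 0, 0, 0.5, 0, 0, 0, 0, 0, 0, 0.5, 0, 0, 0, 0, 0, 0, 0.5])

```text
t: 18.87
tcp_pos: [0.5671, 0.1693, 0.0499]
orientation: [-0.0, 0.687, 0.727, -0.0]
wrist_force: [-0.2, -0.2, -1.2]
finger_gap: 0.0089
```

```bash
python3 -c "
from h import *
plan(.567,.169,.034,3.2)
s=cams('wrist');crop(s['color'],120,90,520,330,2,'pics/w9.png')
"
```

```text
t 18.9 tcp [0.5671 0.1693 0.0499] az 3.2 tilt 0.05 gap 0.0089 F [-0.2 -0.2 -1.2] j [ 0.29  0.49 -0.1   0.97 -0.    1.8 ]
turn about tool z: 0.0 (-> rows of 5: 0.0)  [alt half turn -180.0]
shift cm [-0.02 -0.01  1.59] rows 1 per row [-0.024 -0.01   1.591]
```

View pics/w9.png

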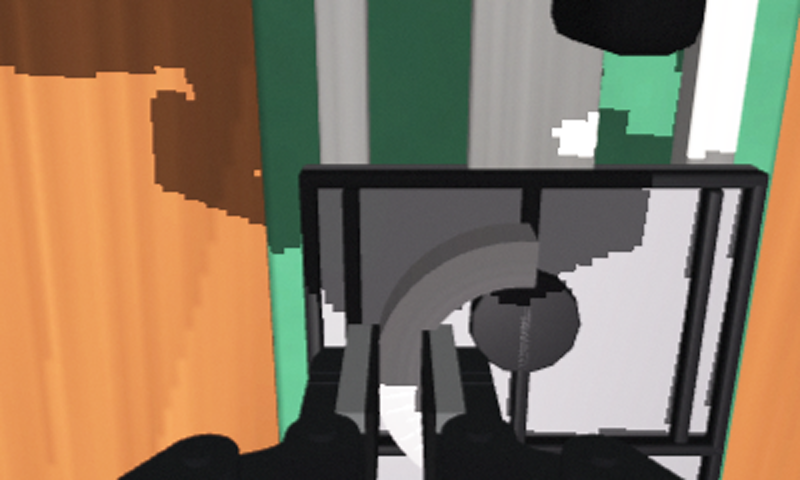

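The ring end is over the middle rib, so I'll shift it 3.5 mm towards −x and come down to just above the ribs.

Request:
move_arm(deltas=[0, -0.35, 0, 0, 0, 0, 0.5, 0, 0, 0.7, 0, 0, 0, 0.5, 0, 0, 0.4, 0, 0, 0, 0.5, 0, 0, 0, 0, 0, 0, 0.5, 0, 0, 0, 0, 0, 0, 0.5])

```text
t: 19.33
tcp_pos: [0.5636, 0.1691, 0.0386]
orientation: [-0.0, 0.687, 0.726, -0.0]
wrist_force: [0.8, -0.4, -0.2]
finger_gap: 0.0091
```

```bash
python3 -c "
from h import *
plan(.5635,.169,.034,3.2)
s=cams('wrist');crop(s['color'],220,130,460,310,3.3,'pics/w10.png')
"
```

```text
t 19.3 tcp [0.5636 0.1691 0.0386] az 3.1 tilt 0.03 gap 0.0091 F [ 0.8 -0.4 -0.2] j [ 0.29  0.5  -0.13  0.94 -0.    1.81]
turn about tool z: -0.1 (-> rows of 5: 0.0)  [alt half turn 179.9]
shift cm [-0.   -0.01  0.46] rows 1 per row [-0.005 -0.011  0.458]
```

View pics/w10.png

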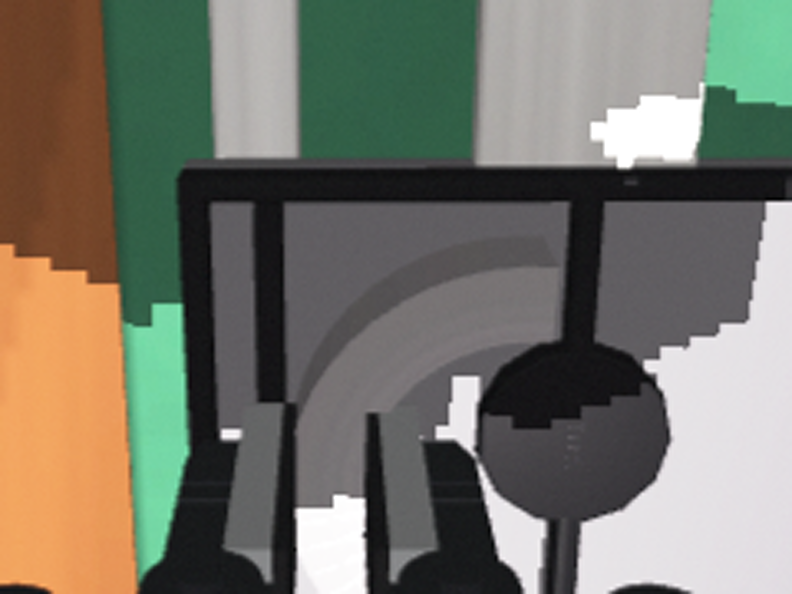

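It's now inside the near small compartment with clearance on every side. Lower and release.

Request:
move_arm(deltas=[0, 0, 0.25, 0, 0, 0, 0.5, 0, 0, 0.25, 0, 0, 0, 0.5, 0, 0, 0, 0, 0, 0, 0.5, 0, 0, 0, 0, 0, 0, 2.8, 0, 0, 0, 0, 0, 0, 2.8, 0, 0, 0, 0, 0, 0, 2.8, 0, 0, 0, 0, 0, 0, 2.8, 0, 0, 0, 0, 0, 0, 2.8, 0, 0, -1, 0, 0, 0, 2.8, 0, 0, -1.5, 0, 0, 0, 2.8, 0, 0, -2, 0, 0, 0, 2.8, 0, 0, -2, 0, 0, 0, 2.8, 0, 0, -2, 0, 0, 0, 2.8, 0, 0, -2, 0, 0, 0, 2.8, 0, 0, -2, 0, 0, 0, 4, 0, 0, 0, 0, 0, 0, 4])

```text
t: 20.72
tcp_pos: [0.5655, 0.1696, 0.1636]
orientation: [0.001, 0.687, 0.726, 0.002]
wrist_force: [0.6, -0.2, 1.0]
finger_gap: 0.0399
```

```bash
python3 -c "
from h import *
plan(.4497,.3725,.164,72)
s=cams('wrist');cv2.imwrite('pics/w11.png',s['color'])
t=cams('top'); crop(t['color'],150,200,300,280,5,'pics/t11.png')
fitring(t,.4604,.4069,252.6,.036)
"
```

```text
t 20.7 tcp [0.5655 0.1696 0.1636] az 3.1 tilt 0.33 gap 0.0399 F [ 0.6 -0.2  1. ] j [0.29 0.41 0.07 1.22 0.   1.81]
turn about tool z: -68.9 (-> rows of 5: 13.8)  [alt half turn 111.1]
shift cm [17.28 15.72  0.07] rows 10 per row [1.728 1.572 0.007]
fit cost 0.571  origin 0.4602 0.4064 th 239.4  crown 0.4419 0.3754
```

View pics/w11.png

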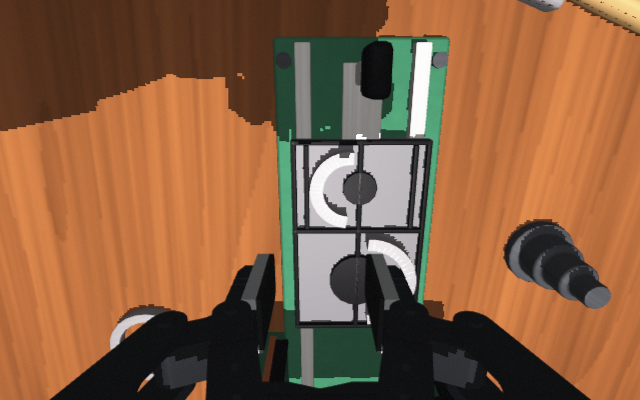

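View pics/t11.png

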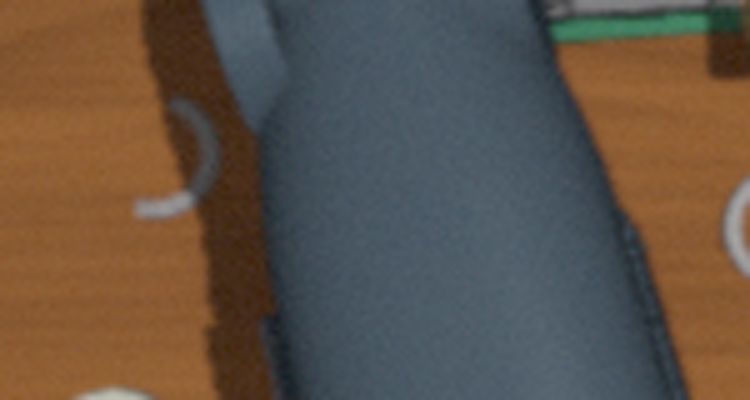

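The small ring is seated in the near small compartment, at (330,190). Next is the last one, L1, by the left side of the arm's shadow.

Request:
move_arm(deltas=[0, 0, 0, 0, 0, -5.74, 4, 0, 0, 0, 0, 0, -5.74, 4, 0, 0, 0, 0, 0, -5.74, 4, 0, 0, 0, 0, 0, -5.74, 4, 0, 0, 0, 0, 0, -5.74, 4, 0, 0, 0, 0, 0, -5.74, 4, 0, 0, 0, 0, 0, -5.74, 4, 0, 0, 0, 0, 0, -5.74, 4, 0, 0, 0, 0, 0, -5.74, 4, 0, 0, 0, 0, 0, -5.74, 4, 0, 0, 0, 0, 0, -5.74, 4, 0, 0, 0, 0, 0, -5.74, 4])

```text
t: 21.82
tcp_pos: [0.5633, 0.1689, 0.158]
orientation: [-0.001, 0.154, 0.988, -0.0]
wrist_force: [0.5, -0.1, -0.6]
finger_gap: 0.0397
```

Request:
move_arm(deltas=[1.57, 1.43, 0, 0, 0, 0, 4, 1.57, 1.43, 0, 0, 0, 0, 4, 1.57, 1.43, 0, 0, 0, 0, 4, 1.57, 1.43, 0, 0, 0, 0, 4, 1.57, 1.43, 0, 0, 0, 0, 4, 1.57, 1.43, 0, 0, 0, 0, 4, 1.57, 1.43, 0, 0, 0, 0, 4, 1.57, 1.43, 0, 0, 0, 0, 4, 1.57, 1.43, 0, 0, 0, 0, 4, 1.57, 1.43, 0, 0, 0, 0, 4, 1.57, 1.43, 0, 0, 0, 0, 4, 0, 0, 0, 0, 0, 0, 4, 0, 0, 0, 0, 0, 0, 4])

```text
t: 22.9
tcp_pos: [0.4473, 0.3724, 0.158]
orientation: [-0.0, 0.155, 0.988, -0.001]
wrist_force: [1.0, -0.5, -0.1]
finger_gap: 0.04
```

```bash
python3 -c "
from h import *
plan(.4497,.3725,.06,72)
s=cams('wrist');cv2.imwrite('pics/w12.png',s['color'])
fitring(s,.4604,.4069,252.6,.036,out='pics/f12.png')
import pickle;pickle.dump(s,open('w12.pkl','wb'))
"
```

```text
t 22.9 tcp [0.4473 0.3724 0.158 ] az 72.1 tilt 0.08 gap 0.0400 F [ 1.  -0.5 -0.1] j [ 0.69  0.41  0.04  1.21 -0.    1.01]
turn about tool z: 0.1 (-> rows of 5: 0.0)  [alt half turn -179.9]
shift cm [-0.23  0.1   9.8 ] rows 4 per row [-0.059  0.024  2.451]
fit cost 0.157  origin 0.4587 0.4056 th 321.0  crown 0.4866 0.3829
```

View pics/w12.png

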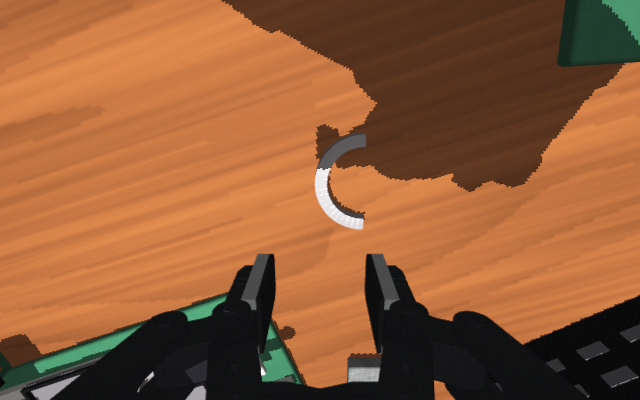

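View pics/f12.png

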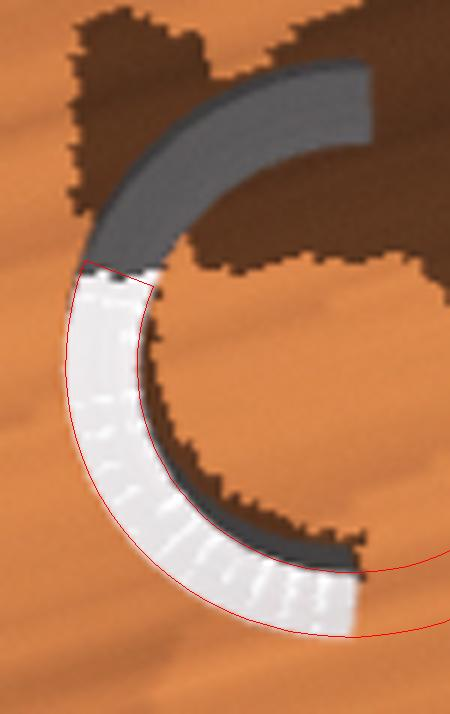

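```bash
sed -i 's|m=np.clip((val-100)/60,0,1)\*np.clip((70-sat)/30,0,1)|m=np.clip((val-vlo)/20,0,1)*np.clip((50-sat)/20,0,1)|; s|out=None,smin=0|out=None,vlo=110|' h.py
python3 -c "
from h import *
import pickle;s=pickle.load(open('w12.pkl','rb'))
fitring(s,.4587,.4056,252.6,.036,out='pics/f12.png',vlo=60)
"
```

```text
fit cost 0.012  origin 0.4584 0.4059 th 252.4  crown 0.4475 0.3716
```

View pics/f12.png

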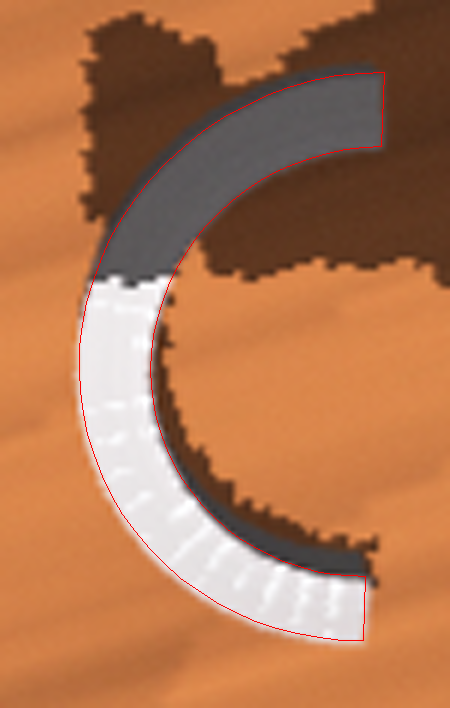

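Request:
move_arm(deltas=[-0.02, -0.02, 2.4, 0, 0, 0, 4, -0.02, -0.02, 2.4, 0, 0, 0, 4, 0, -0.02, 2.4, 0, 0, 0, 4, 0, 0, 2.4, 0, 0, 0, 4, 0, 0, 2.4, 0, 0, 0, 4, 0, 0, 1.1, 0, 0, 0, 4, 0, 0, 1.1, 0, 0, 0, 4, 0, 0, 1.1, 0, 0, 0, 4, 0, 0, 0, 0, 0, 0, 4, 0, 0, 0, 0, 0, 0, 0.5, 0, 0, 0, 0, 0, 0, 0.5, 0, 0, 0, 0, 0, 0, 0.5, 0, 0, 0, 0, 0, 0, 0.5, 0, 0, 0, 0, 0, 0, 0.5, 0, 0, 0, 0, 0, 0, 0.5, 0, 0, 0, 0, 0, 0, 0.5])

```text
t: 24.28
tcp_pos: [0.4489, 0.3718, 0.007]
orientation: [0.001, 0.156, 0.988, 0.001]
wrist_force: [-1.2, -1.3, 6.0]
finger_gap: 0.0087
```

Request:
move_arm(deltas=[0, 0, -0.5, 0, 0, 0, 0.5, 0, 0, -1, 0, 0, 0, 0.5, 0, 0, -1, 0, 0, 0, 0.5, 0, 0, -2, 0, 0, 5.74, 0.5, 0, 0, -2, 0, 0, 5.74, 0.5, 0, 0, -2, 0, 0, 5.74, 0.5, 0, 0, -2, 0, 0, 5.74, 0.5, 0, 0, -2, 0, 0, 5.74, 0.5, 0, 0, -1, 0, 0, 5.74, 0.5, 0, 0, 0, 0, 0, 5.74, 0.5, 0, 0, 0, 0, 0, 5.74, 0.5, 0, 0, 0, 0, 0, 5.74, 0.5, 0, 0, 0, 0, 0, 5.74, 0.5, 0, 0, 0, 0, 0, 5.74, 0.5, 0, 0, 0, 0, 0, 5.74, 0.5, 0, 0, 0, 0, 0, 0, 0.5, 0, 0, 0, 0, 0, 0, 0.5])

```text
t: 25.7
tcp_pos: [0.4484, 0.3714, 0.1417]
orientation: [0.0, 0.686, 0.727, 0.0]
wrist_force: [-0.0, -0.5, -0.4]
finger_gap: 0.0081
```

```bash
python3 -c "
from h import *
plan(.558,.087,.14,3.2)
"
```

```text
t 25.7 tcp [0.4484 0.3714 0.1417] az 3.3 tilt 0.05 gap 0.0081 F [-0.  -0.5 -0.4] j [0.69 0.41 0.01 1.17 0.   2.2 ]
turn about tool z: 0.1 (-> rows of 5: 0.0)  [alt half turn -179.9]
shift cm [-29.01   9.35   0.16] rows 13 per row [-2.232  0.719  0.012]
```

```bash
python3 -c "
from h import *
s=cams('wrist');cv2.imwrite('pics/w13.png',s['color'])
"
```

```text
(no output)
```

View pics/w13.png

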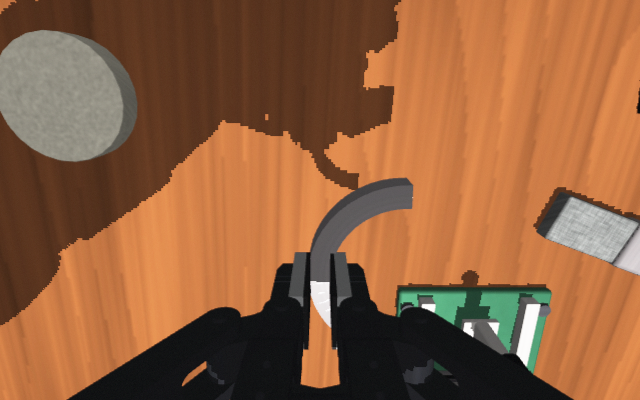

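L1 is held well. Moving it to above the near large nest.

Request:
move_arm(deltas=[-2.08, 0.67, 0, 0, 0, 0, 0.5, -2.08, 0.67, 0, 0, 0, 0, 0.5, -2.08, 0.67, 0, 0, 0, 0, 0.5, -2.08, 0.67, 0, 0, 0, 0, 0.5, -2.08, 0.67, 0, 0, 0, 0, 0.5, -2.08, 0.67, 0, 0, 0, 0, 0.5, -2.08, 0.67, 0, 0, 0, 0, 0.5, -2.08, 0.67, 0, 0, 0, 0, 0.5, -2.08, 0.67, 0, 0, 0, 0, 0.5, -2.08, 0.67, 0, 0, 0, 0, 0.5, -2.08, 0.67, 0, 0, 0, 0, 0.5, -2.08, 0.67, 0, 0, 0, 0, 0.5, -2.08, 0.67, 0, 0, 0, 0, 0.5, -2.08, 0.67, 0, 0, 0, 0, 0.5, 0, 0, 2, 0, 0, 0, 0.5, 0, 0, 2, 0, 0, 0, 0.5, 0, 0, 2, 0, 0, 0, 0.5, 0, 0, 2, 0, 0, 0, 0.5, 0, 0, 1, 0, 0, 0, 0.5, 0, 0, 0, 0, 0, 0, 0.5])

```text
t: 27.42
tcp_pos: [0.5565, 0.0855, 0.049]
orientation: [-0.001, 0.687, 0.727, -0.001]
wrist_force: [-0.3, 0.1, -1.1]
finger_gap: 0.0086
```

```bash
python3 -c "
from h import *
plan(.558,.086,.034,3.2)
s=cams('wrist');crop(s['color'],180,110,500,330,2.5,'pics/w14.png')
"
```

```text
t 27.4 tcp [0.5565 0.0855 0.049 ] az 3.3 tilt 0.19 gap 0.0086 F [-0.3  0.1 -1.1] j [ 0.15  0.44 -0.19  0.94 -0.    1.67]
turn about tool z: 0.1 (-> rows of 5: 0.0)  [alt half turn -179.9]
shift cm [0.04 0.15 1.5 ] rows 1 per row [0.044 0.154 1.503]
```

View pics/w14.png

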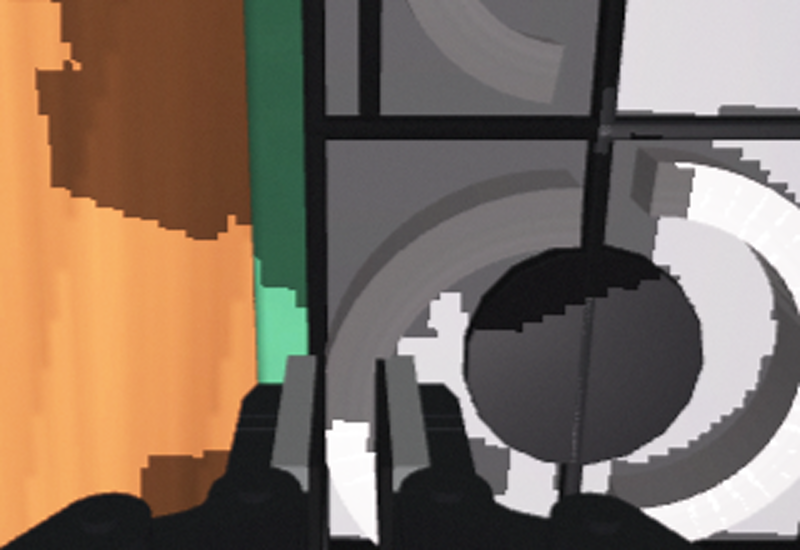

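After lowering, the ring would hug the outer rib, so I'll shift it 2 mm towards +x and 0.5 mm towards −y, then go down.

Request:
move_arm(deltas=[-0.05, 0.2, 0, 0, 0, 0, 0.5, 0, 0, 0.6, 0, 0, 0, 0.5, 0, 0, 0.4, 0, 0, 0, 0.5, 0, 0, 0, 0, 0, 0, 0.5, 0, 0, 0, 0, 0, 0, 0.5])

```text
t: 27.88
tcp_pos: [0.5599, 0.0853, 0.0408]
orientation: [-0.0, 0.687, 0.726, -0.0]
wrist_force: [0.3, -0.1, -0.6]
finger_gap: 0.0082
```

```bash
python3 -c "
from h import *
plan(.5585,.085,.034,3.2)
s=cams('wrist');crop(s['color'],180,110,500,330,2.5,'pics/w15.png')
"
```

```text
t 27.9 tcp [0.5599 0.0853 0.0408] az 3.1 tilt 0.01 gap 0.0082 F [ 0.3 -0.1 -0.6] j [ 0.15  0.45 -0.19  0.92  0.    1.67]
turn about tool z: -0.1 (-> rows of 5: 0.0)  [alt half turn 179.9]
shift cm [-0.02 -0.14  0.68] rows 1 per row [-0.024 -0.138  0.681]
```

View pics/w15.png

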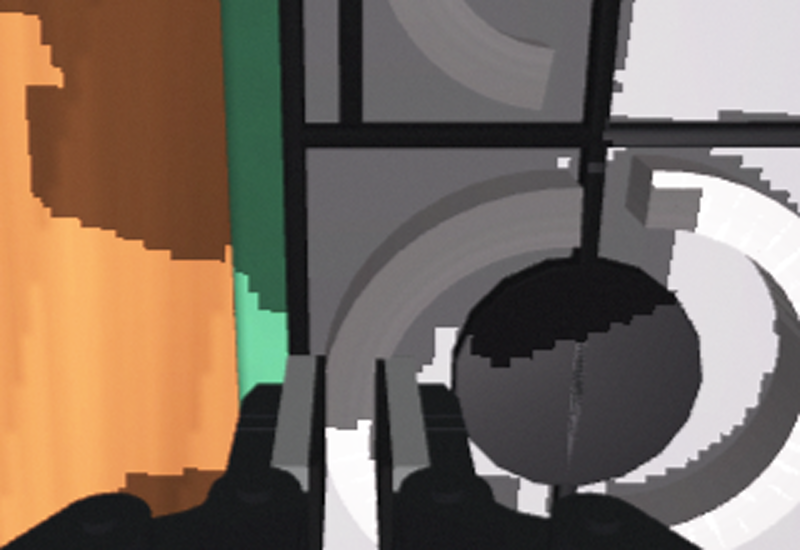

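Request:
move_arm(deltas=[0, -0.07, 0.35, 0, 0, 0, 0.5, 0, 0, 0.35, 0, 0, 0, 0.5, 0, 0, 0, 0, 0, 0, 0.5, 0, 0, 0, 0, 0, 0, 2.8, 0, 0, 0, 0, 0, 0, 2.8, 0, 0, 0, 0, 0, 0, 2.8, 0, 0, 0, 0, 0, 0, 2.8, 0, 0, 0, 0, 0, 0, 2.8, 0, 0, -1, 0, 0, 0, 2.8, 0, 0, -1.5, 0, 0, 0, 2.8, 0, 0, -2, 0, 0, 0, 2.8, 0, 0, -2, 0, 0, 0, 2.8, 0, 0, -2, 0, 0, 0, 2.8, 0, 0, -2, 0, 0, 0, 2.8, 0, 0, -2, 0, 0, 0, 4, 0, 0, -2, 0, 0, 0, 4, 0, 0, 0, 0, 0, 0, 4])

```text
t: 29.35
tcp_pos: [0.5608, 0.0855, 0.1835]
orientation: [0.002, 0.687, 0.726, 0.002]
wrist_force: [1.1, 1.1, 0.4]
finger_gap: 0.04
```

```bash
python3 -c "
from h import *
import pickle
plan(.43,-.24,.3,3.2)
s=cams('wrist');cv2.imwrite('pics/w16.png',s['color']);pickle.dump(s,open('w16.pkl','wb'))
t=cams('top'); crop(t['color'],370,170,450,230,8,'pics/t16.png')
"
```

```text
t 29.4 tcp [0.5608 0.0855 0.1835] az 3.1 tilt 0.33 gap 0.0400 F [1.1 1.1 0.4] j [ 0.15  0.36  0.04  1.25 -0.    1.67]
turn about tool z: -0.1 (-> rows of 5: 0.0)  [alt half turn 179.9]
shift cm [-31.76 -14.81 -11.75] rows 15 per row [-2.118 -0.988 -0.783]
```

View pics/w16.png

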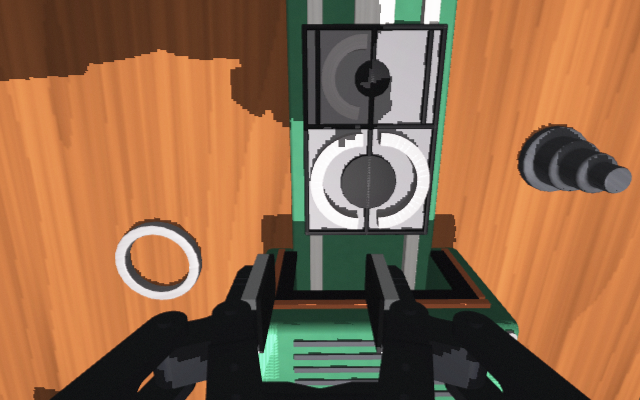

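All three are seated: L1 near and L2 far around the large boss at (368,181), and the small one near at (340,75). Now the lever, starting with a closer look.

Request:
move_arm(deltas=[-1.7, -0.5, -1, 0, 0, 0, 4, -1.7, -0.5, -1, 0, 0, 0, 4, -1.9, -0.6, -1, 0, 0, 0, 4, -1.9, -0.6, -1, 0, 0, 0, 4, -1.9, -0.6, -1, 0, 0, 0, 4, -1.9, -0.6, -1, 0, 0, 0, 4, -1.9, -0.6, -1, 0, 0, 0, 4, -1.9, -0.6, -1, 0, 0, 0, 4, -1.9, -0.6, -1, 0, 0, 0, 4, -1.9, -0.6, -1, 0, 0, 0, 4, -1.9, -0.6, 0, 0, 0, 0, 4, -1.9, -0.6, 0, 0, 0, 0, 4, -1.9, -0.6, 0, 0, 0, 0, 4, -1.9, -0.6, 0, 0, 0, 0, 4, -1.9, -0.6, 0, 0, 0, 0, 4, -1.9, -0.6, 0, 0, 0, 0, 4, -1.9, -0.6, 0, 0, 0, 0, 4, -1.9, -0.6, 0, 0, 0, 0, 4, 0, 0, 0, 0, 0, 0, 4, 0, 0, 0, 0, 0, 0, 4])

```text
t: 31.12
tcp_pos: [0.4714, -0.2584, 0.278]
orientation: [-0.001, 0.688, 0.726, -0.0]
wrist_force: [0.5, 1.0, -0.4]
finger_gap: 0.04
```

Request:
move_arm(deltas=[0, 0, 0, 0, 0, -5.5, 4, 0, 0, 0, 0, 0, -5.5, 4, 0, 0, 0, 0, 0, -5.5, 4, 0, 0, 0, 0, 0, -5.5, 4, 0, 0, 0, 0, 0, -5.5, 4, 0, 0, 0, 0, 0, -5.5, 4, 0, 0, 0, 0, 0, -5.5, 4, 0, 0, 0, 0, 0, -5.5, 4, 0, 0, 0, 0, 0, -5.5, 4, 0, 0, 0, 0, 0, -5.5, 4, 0, 0, 0, 0, 0, -5.5, 4, 0, 0, 0, 0, 0, -5.5, 4, 0, 0, 0, 0, 0, -5.5, 4, 0, 0, 0, 0, 0, -5.5, 4, 0, 0, 0, 0, 0, 0, 4])

```text
t: 32.37
tcp_pos: [0.472, -0.257, 0.2785]
orientation: [-0.0, 0.083, 0.997, 0.0]
wrist_force: [0.1, -0.4, 0.5]
finger_gap: 0.04
```

```bash
python3 -c "
from h import *
import pickle
plan(.5,-.3276,.15,80)
s=cams('wrist');cv2.imwrite('pics/w17.png',s['color']);pickle.dump(s,open('w17.pkl','wb'))
"
```

```text
t 32.4 tcp [ 0.472  -0.257   0.2785] az 80.5 tilt 0.04 gap 0.0400 F [ 0.1 -0.4  0.5] j [-0.5   0.29  0.19  1.47  0.   -0.33]
turn about tool z: 0.5 (-> rows of 5: 0.1)  [alt half turn -179.5]
shift cm [-3.99 -6.47 12.85] rows 6 per row [-0.665 -1.078  2.141]
```

View pics/w17.png

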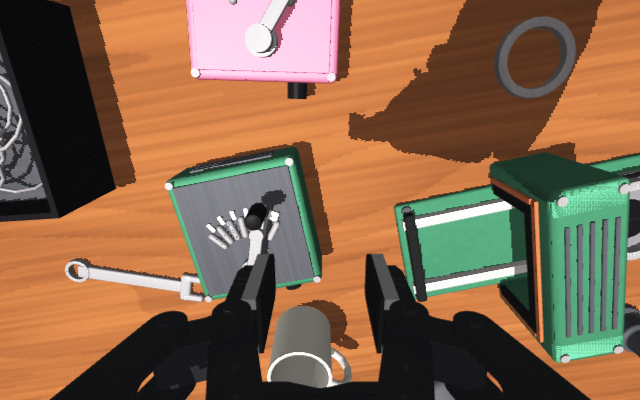

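```bash
python3 -c "
from h import *
s=cv2.imread('pics/w17.png');crop(s,160,140,330,310,4.5,'pics/w17c.png')
"
```

View pics/w17c.png

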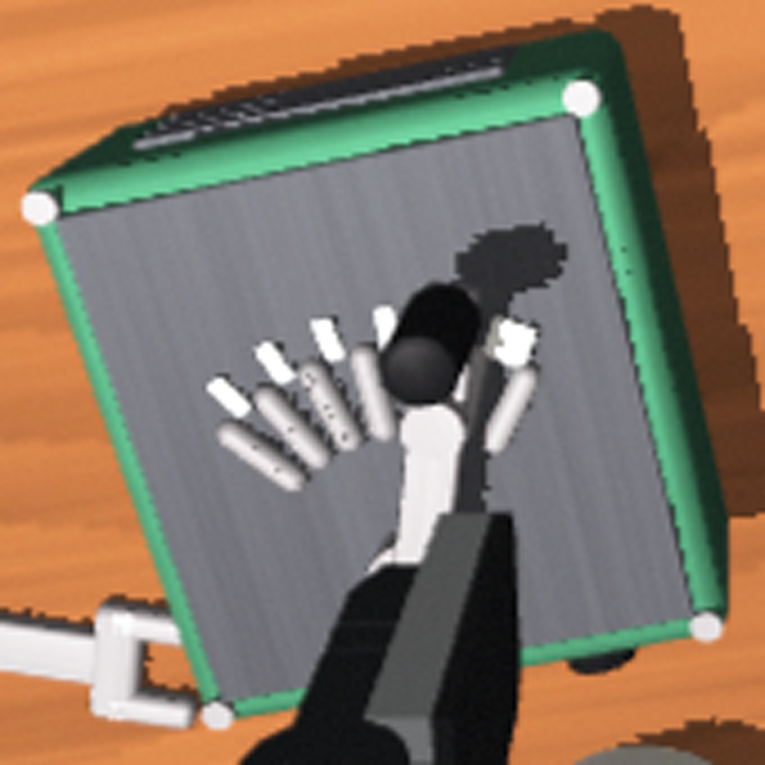

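```bash
python3 -c "
from h import *
import pickle;s=pickle.load(open('w17.pkl','rb'))
P=lambda u,v,z:ray(s,160+(u+.5)/4.5-.5,140+(v+.5)/4.5-.5,z)
print('top',P(421,372,.124))
for u,v in [(515,341),(385,325),(327,340),(275,362),(229,397)]: print(P(u,v,.062))
for u,v in [(40,208),(580,98),(707,627),(217,715)]: print('c',P(u,v,.062))
for z in (.085,): print('armend',P(432,430,z))
# dashes
for a,b in [((530,375),(497,445)),((360,352),(385,432)),((312,370),(350,440)),((263,395),(318,460)),((228,430),(293,483))]:
  A=P(*a,.062);B=P(*b,.062);print(A,B,np.degrees(np.arctan2(*(A-B)[[1,0]])))
"
```

```text
top [ 0.50034181 -0.32334647  0.124     ]
[ 0.5186579 -0.3158612  0.062    ]
[ 0.50961604 -0.34546659  0.062     ]
[ 0.51105448 -0.35995651  0.062     ]
[ 0.51448016 -0.37357141  0.062     ]
[ 0.52144935 -0.38676163  0.062     ]
c [ 0.46831571 -0.41775354  0.062     ]
c [ 0.4634488  -0.28933367  0.062     ]
c [ 0.6023312  -0.28369884  0.062     ]
c [ 0.60698446 -0.41272336  0.062     ]
armend [ 0.52865548 -0.33430663  0.085     ]
[ 0.5277769  -0.31408821  0.062     ] [ 0.54440962 -0.32568952  0.062     ] 145.10425636294354
[ 0.51532576 -0.35292016  0.062     ] [ 0.53657498 -0.35178507  0.062     ] -176.94227930159494
[ 0.51793454 -0.36534036  0.062     ] [ 0.53724189 -0.36066168  0.062     ] -166.37830830827218
[ 0.52228966 -0.37854961  0.062     ] [ 0.54114472 -0.36962024  0.062     ] -154.6587277432037
[ 0.52980338 -0.38923558  0.062     ] [ 0.54614965 -0.37716151  0.062     ] -143.54879329006826
```

The lever grip top is at (.500,−.323) and the off mark is at 149°. The lever is at 160.6°, so it's on step 1. Step 3 should be at about 186°. I'll pinch the round grip and swing it along the arc.

Request:
move_arm(deltas=[-0.56, -0.88, 1.8, 0, 0, 0, 4.5, -0.56, -0.88, 1.8, 0, 0, 0, 4.5, -0.56, -0.88, 1.8, 0, 0, 0, 4.5, -0.56, -0.88, 1.8, 0, 0, 0, 4.5, -0.56, -0.88, 1.8, 0, 0, 0, 4.5, -0.56, -0.88, 1.8, 0, 0, 0, 4.5, -0.56, -0.88, 1.8, 0, 0, 0, 4.5, 0, 0, 0, 0, 0, 0, 4.5, 0, 0, 0, 0, 0, 0, 4.5])

```text
t: 33.17
tcp_pos: [0.4995, -0.3248, 0.1522]
orientation: [-0.001, 0.087, 0.996, 0.001]
wrist_force: [-0.2, -0.3, 0.7]
finger_gap: 0.0447
```

```bash
python3 -c "
from h import *
plan(.5005,-.324,.100,80)
s=cams('wrist');crop(s['color'],180,110,500,330,2.5,'pics/w18.png')
"
```

```text
t 33.2 tcp [ 0.4995 -0.3248  0.1522] az 80.0 tilt 0.12 gap 0.0447 F [-0.2 -0.3  0.7] j [-0.58  0.44  0.08  1.21  0.   -0.4 ]
turn about tool z: -0.0 (-> rows of 5: 0.0)  [alt half turn 180.0]
shift cm [-0.09  0.09  5.22] rows 3 per row [-0.031  0.029  1.738]
```

View pics/w18.png

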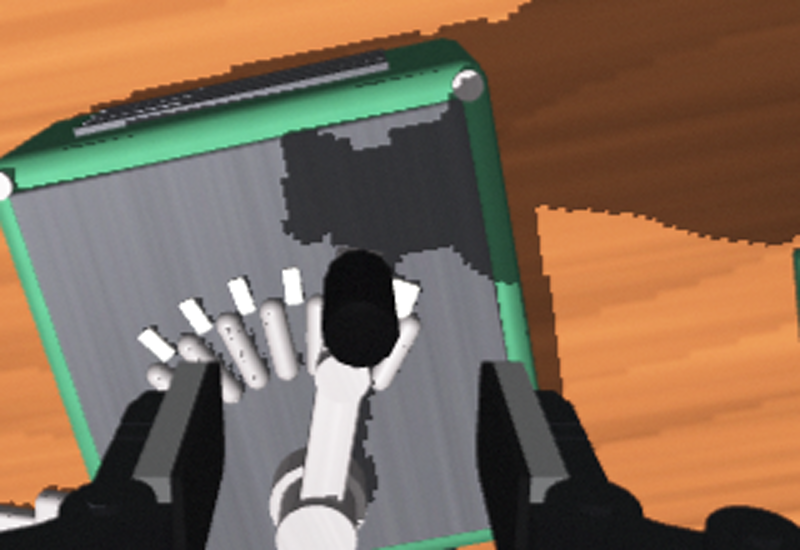

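Request:
move_arm(deltas=[-0.03, 0.03, 1.3, 0, 0, 0, 4.5, -0.03, 0.03, 1.3, 0, 0, 0, 4.5, -0.03, 0.03, 1.3, 0, 0, 0, 4.5, 0, 0, 1.2, 0, 0, 0, 4.5, 0, 0, 0, 0, 0, 0, 4.5, 0, 0, 0, 0, 0, 0, 3.0, 0, 0, 0, 0, 0, 0, 3.0, 0, 0, 0, 0, 0, 0, 3.0], squeeze=25)

```text
t: 33.88
tcp_pos: [0.5016, -0.3249, 0.1032]
orientation: [0.001, 0.086, 0.996, -0.0]
wrist_force: [-0.4, -0.3, 0.5]
finger_gap: 0.0301
```

```bash
python3 -c "
from h import *
plan(.5005,-.324,.100,80)
s=cams('wrist');crop(s['color'],180,110,500,330,2.5,'pics/w19.png')
"
```

```text
t 33.9 tcp [ 0.5016 -0.3249  0.1032] az 80.1 tilt 0.11 gap 0.0301 F [-0.4 -0.3  0.5] j [-0.57  0.46 -0.01  1.1   0.   -0.4 ]
turn about tool z: 0.1 (-> rows of 5: 0.0)  [alt half turn -179.9]
shift cm [0.13 0.07 0.32] rows 1 per row [0.126 0.069 0.323]
```

View pics/w19.png

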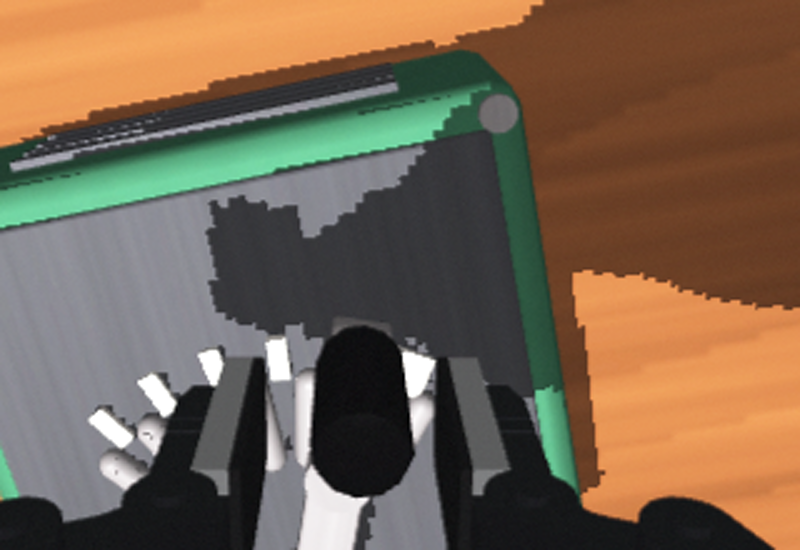

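Request:
move_arm(deltas=[0, 0.12, 0.2, 0, 0, 0, 3.0, 0, 0, 0, 0, 0, 0, 1.0, 0, 0, 0, 0, 0, 0, 1.0, 0, 0, 0, 0, 0, 0, 1.0, 0, 0, 0, 0, 0, 0, 1.0, 0, 0, 0, 0, 0, 0, 1.0], squeeze=25)

```text
t: 34.43
tcp_pos: [0.501, -0.3241, 0.0999]
orientation: [-0.0, 0.086, 0.996, -0.001]
wrist_force: [-1.9, -4.8, 0.6]
finger_gap: 0.016
```

```bash
python3 -c "
from h import *
plan(.4985,-.3587,.100,80)
"
```

```text
t 34.4 tcp [ 0.501  -0.3241  0.0999] az 80.1 tilt 0.07 gap 0.0160 F [-1.9 -4.8  0.6] j [-0.57  0.46 -0.02  1.09 -0.   -0.4 ]
turn about tool z: 0.1 (-> rows of 5: 0.0)  [alt half turn -179.9]
shift cm [-0.35 -3.45 -0.  ] rows 2 per row [-1.770e-01 -1.724e+00 -1.000e-03]
```

Request:
move_arm(deltas=[0.04, -0.29, 0, 0, 0, 0, 1.0, 0.04, -0.29, 0, 0, 0, 0, 1.0, 0.02, -0.29, 0, 0, 0, 0, 1.0, 0.02, -0.29, 0, 0, 0, 0, 1.0, 0, -0.29, 0, 0, 0, 0, 1.0, -0.02, -0.29, 0, 0, 0, 0, 1.0, 0, 0, 0, 0, 0, 0, 1.0])

```text
t: 35.02
tcp_pos: [0.4967, -0.341, 0.0999]
orientation: [-0.0, 0.086, 0.996, -0.0]
wrist_force: [-5.3, -3.2, 1.5]
finger_gap: 0.0159
```

Request:
move_arm(deltas=[0.03, -0.29, 0, 0, 0, 0, 1.0, 0.02, -0.29, 0, 0, 0, 0, 1.0, -0.03, -0.29, 0, 0, 0, 0, 1.0, -0.05, -0.29, 0, 0, 0, 0, 1.0, -0.06, -0.29, 0, 0, 0, 0, 1.0, -0.07, -0.28, 0, 0, 0, 0, 1.0, 0, 0, 0, 0, 0, 0, 1.0, 0, 0, 0, 0, 0, 0, 1.0])

```text
t: 35.68
tcp_pos: [0.4955, -0.3582, 0.0998]
orientation: [-0.0, 0.086, 0.996, -0.0]
wrist_force: [-4.6, -3.4, 1.8]
finger_gap: 0.0161
```

```bash
python3 -c "
from h import *
plan(.4985,-.3587,.100,80)
s=cams('wrist');crop(s['color'],180,110,500,330,2.5,'pics/w20.png')
"
```

```text
t 35.7 tcp [ 0.4955 -0.3582  0.0998] az 80.1 tilt 0.04 gap 0.0161 F [-4.6 -3.4  1.8] j [-0.63  0.49  0.03  1.11 -0.   -0.45]
turn about tool z: 0.1 (-> rows of 5: 0.0)  [alt half turn -179.9]
shift cm [-0.3  -0.   -0.02] rows 1 per row [-0.303 -0.002 -0.017]
```

View pics/w20.png

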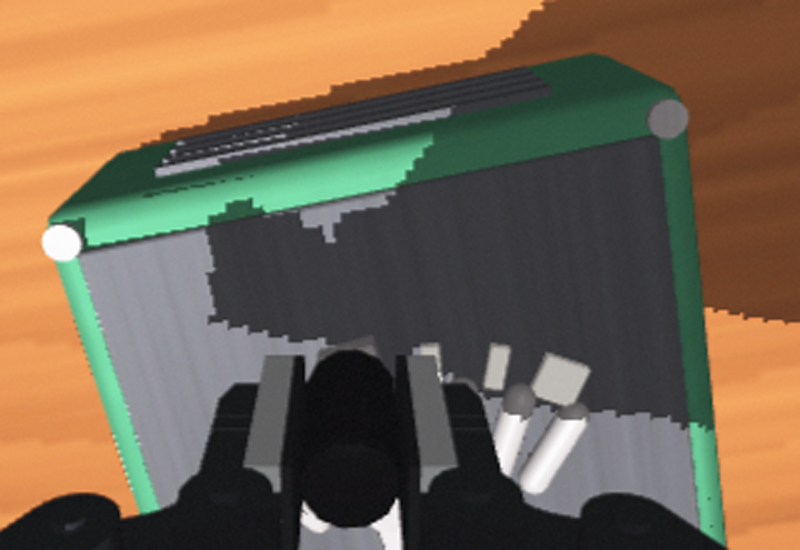

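Request:
move_arm(deltas=[0, 0, 0, 0, 0, 0, 2.2, 0, 0, 0, 0, 0, 0, 3.0, 0, 0, 0, 0, 0, 0, 4.0, 0, 0, 0, 0, 0, 0, 4.5, 0, 0, 0, 0, 0, 0, 4.5, 0, 0, -1, 0, 0, 0, 4.5, 0, 0, -1.5, 0, 0, 0, 4.5, 0, 0, -1.5, 0, 0, 0, 4.5, 0, 0, -1.5, 0, 0, 0, 4.5, 0, 0, -1.5, 0, 0, 0, 4.5, 0, 0, -2, 0, 0, 0, 4.5, 0, 0, -2, 0, 0, 0, 4.5, 0, 0, -2, 0, 0, 0, 4.5, 0, 0, -2, 0, 0, 0, 4.5, 0, 0, 0, 0, 0, 0, 4.5])

```text
t: 36.98
tcp_pos: [0.4968, -0.3584, 0.2546]
orientation: [0.002, 0.086, 0.996, -0.001]
wrist_force: [1.4, -1.0, 0.8]
finger_gap: 0.0447
```

```bash
python3 -c "
from h import *
plan(.593,.257,.28,3.2)
s=cams('wrist');crop(s['color'],140,110,460,330,2.5,'pics/w21.png')
import pickle;pickle.dump(s,open('w21.pkl','wb'))
"
```

```text
t 37.0 tcp [ 0.4968 -0.3584  0.2546] az 80.1 tilt 0.32 gap 0.0447 F [ 1.4 -1.   0.8] j [-0.63  0.45  0.36  1.47  0.   -0.45]
turn about tool z: 76.9 (-> rows of 5: 15.4)  [alt half turn -103.1]
shift cm [60.9  13.03 -2.88] rows 25 per row [ 2.436  0.521 -0.115]
```

View pics/w21.png

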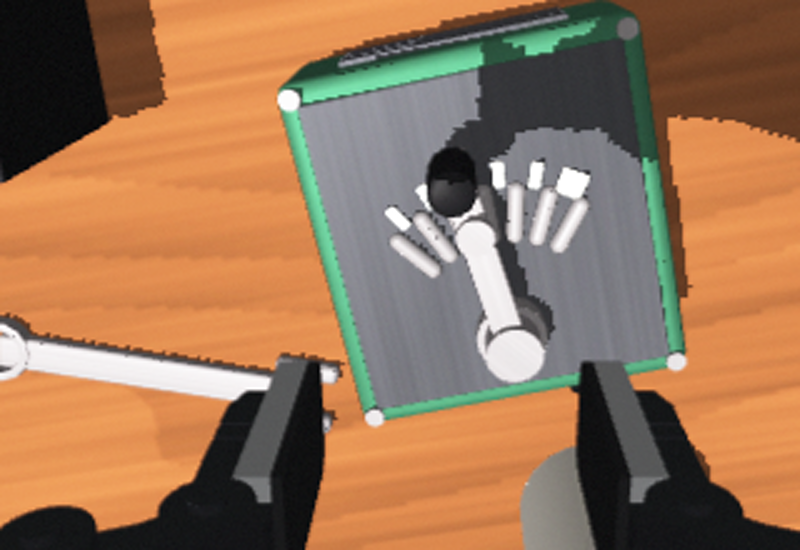

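```bash
python3 -c "
from h import *
import pickle;s=pickle.load(open('w21.pkl','rb'))
P=lambda u,v,z:ray(s,140+(u+.5)/2.5-.5,110+(v+.5)/2.5-.5,z)
g=P(452,197,.124);p=P(515,355,.085)
for z in (.075,.085,.095):
  p=P(515,355,z);d=g-p;print(g,p,np.degrees(np.arctan2(d[1],d[0]))%360,np.hypot(*d[:2]))
"
```

```text
[ 0.49776555 -0.35969316  0.124     ] [ 0.58120323 -0.34868578  0.075     ] 187.51525397084993 0.08416061709834813
[ 0.49776555 -0.35969316  0.124     ] [ 0.57610769 -0.34858104  0.085     ] 188.07303566665948 0.07912629911650021
[ 0.49776555 -0.35969316  0.124     ] [ 0.57101216 -0.34847629  0.095     ] 188.70654647409404 0.07410049865965024
```

The lever is settled at step 3: three marks are to its right, two to its left, and it measures about 188°. Next, the tray grip.

Request:
move_arm(deltas=[0, 0, 0, 0, 0, 5.5, 4.5, 0, 0, 0, 0, 0, 5.5, 4.5, 0, 0, 0, 0, 0, 5.5, 4.5, 0, 0, 0, 0, 0, 5.5, 4.5, 0, 0, 0, 0, 0, 5.5, 4.5, 0, 0, 0, 0, 0, 5.5, 4.5, 0, 0, 0, 0, 0, 5.5, 4.5, 0, 0, 0, 0, 0, 5.5, 4.5, 0, 0, 0, 0, 0, 5.5, 4.5, 0, 0, 0, 0, 0, 5.5, 4.5, 0, 0, 0, 0, 0, 5.5, 4.5, 0, 0, 0, 0, 0, 5.5, 4.5, 0, 0, 0, 0, 0, 5.5, 4.5, 0, 0, 0, 0, 0, 5.5, 4.5])

```text
t: 38.2
tcp_pos: [0.4956, -0.3576, 0.2493]
orientation: [-0.0, 0.689, 0.725, -0.0]
wrist_force: [0.3, 0.7, -1.1]
finger_gap: 0.0453
```

Request:
move_arm(deltas=[2.3, 0.52, 0, 0, 0, 0, 4.5, 2.3, 0.52, 0, 0, 0, 0, 4.5, 2.3, 0.52, 0, 0, 0, 0, 4.5, 2.3, 0.52, 0, 0, 0, 0, 4.5, 2.3, 0.52, 0, 0, 0, 0, 4.5, 2.3, 0.52, 0, 0, 0, 0, 4.5, 2.3, 0.52, 0, 0, 0, 0, 4.5, 2.3, 0.52, 0, 0, 0, 0, 4.5, 2.3, 0.52, 0, 0, 0, 0, 4.5, 2.3, 0.52, 0, 0, 0, 0, 4.5, 2.3, 0.52, 0, 0, 0, 0, 4.5, 2.3, 0.52, 0, 0, 0, 0, 4.5, 2.3, 0.52, 0, 0, 0, 0, 4.5, 2.3, 0.52, 0, 0, 0, 0, 4.5, 2.3, 0.52, 0, 0, 0, 0, 4.5, 2.3, 0.52, 0, 0, 0, 0, 4.5, 2.3, 0.52, 0, 0, 0, 0, 4.5, 2.3, 0.52, 0, 0, 0, 0, 4.5, 2.3, 0.52, 0, 0, 0, 0, 4.5, 2.3, 0.52, 0, 0, 0, 0, 4.5])

```text
t: 39.87
tcp_pos: [0.5742, 0.1084, 0.2494]
orientation: [-0.0, 0.687, 0.726, -0.0]
wrist_force: [0.1, 0.1, 0.1]
finger_gap: 0.045
```

Request:
move_arm(deltas=[2.2, 0.5, 0.5, 0, 0, 0, 4.5, 2.2, 0.5, 0.5, 0, 0, 0, 4.5, 2.2, 0.5, 0.5, 0, 0, 0, 4.5, 2.2, 0.5, 0.5, 0, 0, 0, 4.5, 1.5, 0.4, 0, 0, 0, 0, 4.5, 0, 0, 0, 0, 0, 0, 4.5, 0, 0, 0, 0, 0, 0, 4.5])

```text
t: 40.45
tcp_pos: [0.5925, 0.2118, 0.2291]
orientation: [-0.0, 0.687, 0.727, -0.001]
wrist_force: [-0.2, -0.9, 0.1]
finger_gap: 0.0445
```

```bash
python3 -c "
from h import *
plan(.593,.257,.12,3.2)
s=cams('wrist');cv2.imwrite('pics/w22.png',s['color'])
import pickle;pickle.dump(s,open('w22.pkl','wb'))
"
```

```text
t 40.5 tcp [0.5925 0.2118 0.2291] az 3.2 tilt 0.06 gap 0.0445 F [-0.2 -0.9  0.1] j [ 0.34  0.5   0.36  1.44 -0.    1.86]
turn about tool z: 0.0 (-> rows of 5: 0.0)  [alt half turn -180.0]
shift cm [ 4.51  0.31 10.91] rows 5 per row [0.903 0.062 2.182]
```

View pics/w22.png

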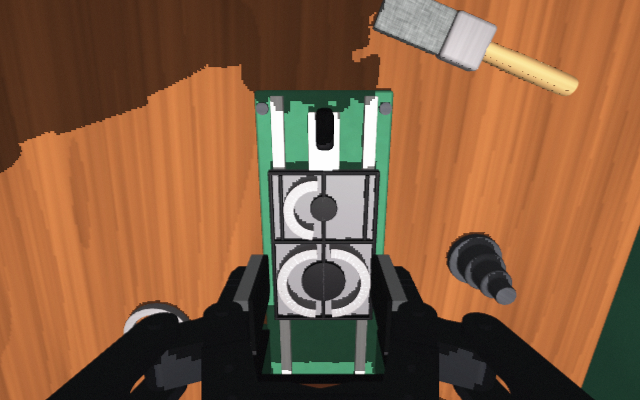

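All rings are still seated. The grip is at (325,130), and I'll triangulate its height.

```bash
python3 -c "
from h import *
s=cv2.imread('pics/w22.png');crop(s,250,80,400,180,5,'pics/w22c.png')
"
```

```text
(no output)
```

View pics/w22c.png

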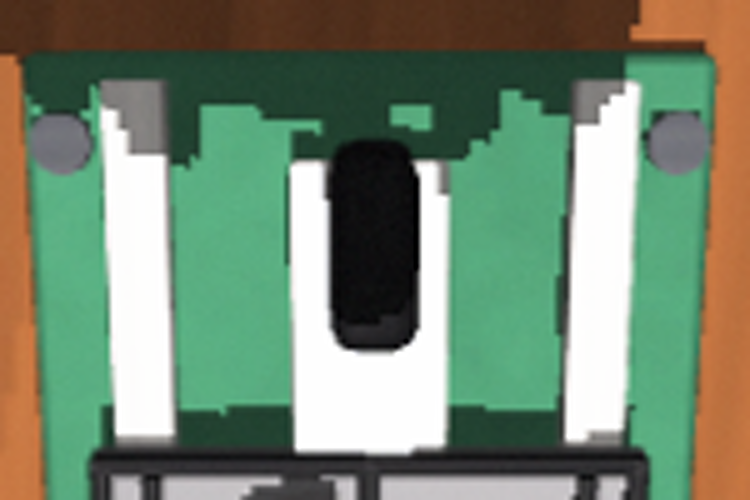

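```bash
python3 -c "
from h import *
import pickle;a=pickle.load(open('w22.pkl','rb'));b=pickle.load(open('w1.pkl','rb'))
pa=(250+374.5/5-.5,80+243/5-.5); pb=(390+511/5-.5,95+252/5-.5)
Pa=a['mtx']@np.c_[a['R'],a['t']];Pb=b['mtx']@np.c_[b['R'],b['t']]
X=cv2.triangulatePoints(Pa,Pb,np.array(pa).reshape(2,1),np.array(pb).reshape(2,1));X=(X[:3]/X[3]).ravel();print(X,proj(a,X)-pa,proj(b,X)-pb)
for z in(.06,.065,.07,.075,.08): print(z,ray(a,*pa,z),ray(b,*pb,z))
"
```

```text
[0.59299226 0.25799225 0.10413193] [-0.03501108  0.21465675] [ 0.01736763 -0.16806979]
0.06 [0.59383335 0.25277571 0.06      ] [0.61419468 0.25036005 0.06      ]
0.065 [0.5937399  0.25338461 0.065     ] [0.61179336 0.25120661 0.065     ]
0.07 [0.59364645 0.25399351 0.07      ] [0.60939203 0.25205317 0.07      ]
0.075 [0.593553   0.25460241 0.075     ] [0.60699071 0.25289972 0.075     ]
0.08 [0.59345955 0.25521131 0.08      ] [0.60458938 0.25374628 0.08      ]
```

```bash
python3 -c "
from h import *
import pickle;a=pickle.load(open('w22.pkl','rb'));
s=cams('side'); crop(s['color'],225,270,305,330,9,'pics/s22.png')
for z in (.07,.087,.104):
  print(z, (proj(s,[.5933,.2563,z])-[225,270]+.5)*9)
  print(z, (proj(s,[.5933,.2563,z-.034])-[225,270]+.5)*9)
"
```

```text
0.07 [331.23635233 207.62727166]
0.07 [340.92087351 280.68107979]
0.087 [326.23712385 169.91630257]
0.087 [336.12982874 244.54051495]
0.104 [321.12867775 131.38146596]
0.104 [331.23635233 207.62727166]
```

View pics/s22.png

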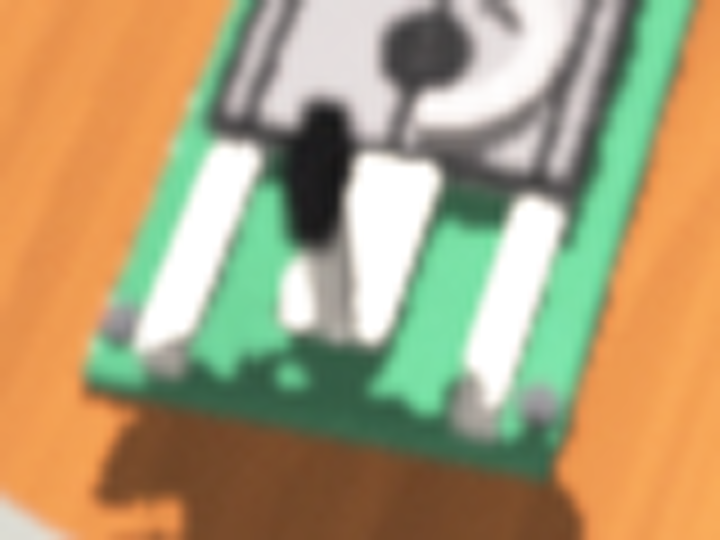

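The grip top is at z ≈ 0.104, and the side camera agrees. I'll come down around it at (0.593, 0.2575).

Request:
move_arm(deltas=[0.91, 0.06, 1.6, 0, 0, 0, 4.5, 0.91, 0.06, 1.6, 0, 0, 0, 4.5, 0.91, 0.06, 1.6, 0, 0, 0, 4.5, 0.91, 0.06, 1.6, 0, 0, 0, 4.5, 0.91, 0.06, 1.5, 0, 0, 0, 4.5, 0, 0, 0, 0, 0, 0, 4.5, 0, 0, 0, 0, 0, 0, 4.5])

```text
t: 41.13
tcp_pos: [0.593, 0.2561, 0.1507]
orientation: [-0.0, 0.688, 0.726, -0.001]
wrist_force: [-0.5, -0.6, 0.8]
finger_gap: 0.0449
```

```bash
python3 -c "
from h import *
plan(.593,.2575,.085,3.2)
s=cams('wrist');crop(s['color'],180,110,500,330,2.5,'pics/w23.png')
"
```

```text
t 41.1 tcp [0.593  0.2561 0.1507] az 3.1 tilt 0.07 gap 0.0449 F [-0.5 -0.6  0.8] j [ 0.41  0.54  0.24  1.27 -0.    1.92]
turn about tool z: -0.1 (-> rows of 5: 0.0)  [alt half turn 179.9]
shift cm [0.14 0.02 6.57] rows 3 per row [0.048 0.005 2.191]
```

View pics/w23.png

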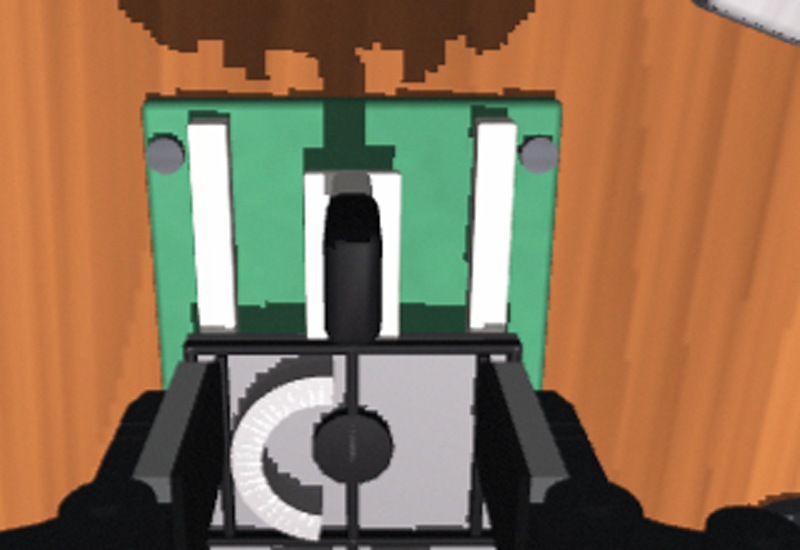

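Request:
move_arm(deltas=[0.05, 0, 1.6, 0, 0, 0, 4.5, 0.05, 0, 1.6, 0, 0, 0, 4.5, 0.04, 0, 1.6, 0, 0, 0, 4.5, 0, 0, 1.6, 0, 0, 0, 4.5, 0, 0, 0, 0, 0, 0, 3, 0, 0, 0, 0, 0, 0, 3, 0, 0, 0, 0, 0, 0, 3, 0, 0, 0, 0, 0, 0, 0.8, 0, 0, 0, 0, 0, 0, 0.8, 0, 0, 0, 0, 0, 0, 0.8, 0, 0, 0, 0, 0, 0, 0.8, 0, 0, 0, 0, 0, 0, 0.8], squeeze=40)

```text
t: 42.18
tcp_pos: [0.5933, 0.2585, 0.0885]
orientation: [0.0, 0.687, 0.726, 0.001]
wrist_force: [-7.1, -1.4, 12.4]
finger_gap: 0.0129
```

```bash
python3 -c "
from h import *
plan(.593,.2575,.085,3.2)
s=cams('wrist');crop(s['color'],180,110,500,330,2.5,'pics/w24.png')
"
```

```text
t 42.2 tcp [0.5933 0.2585 0.0885] az 3.1 tilt 0.07 gap 0.0129 F [-7.1 -1.4 12.4] j [0.41 0.57 0.13 1.13 0.   1.93]
turn about tool z: -0.1 (-> rows of 5: 0.0)  [alt half turn 179.9]
shift cm [-0.1  -0.04  0.35] rows 1 per row [-0.102 -0.038  0.352]
```

View pics/w24.png

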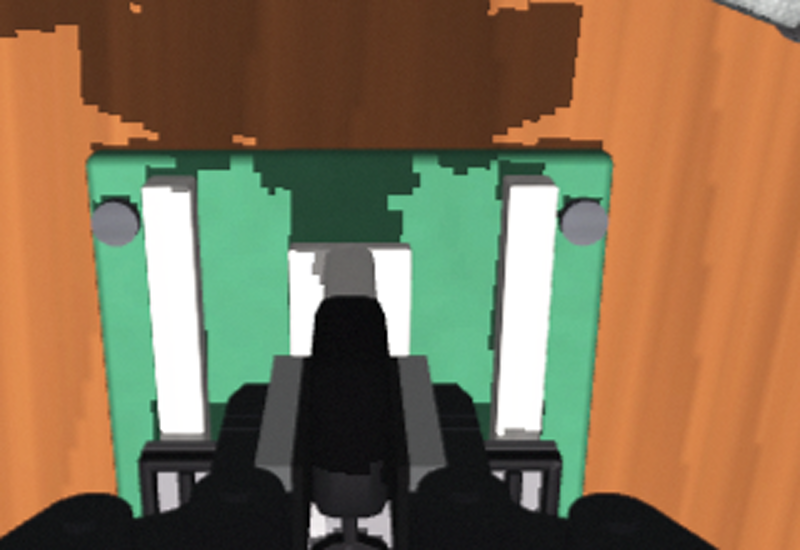

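Gripped. First a short outward pull, to confirm the tray is at its outer stop.

Request:
move_arm(deltas=[0.2, 0, 0, 0, 0, 0, 0.8, 0.2, 0, 0, 0, 0, 0, 0.8, 0.2, 0, 0, 0, 0, 0, 0.8, 0, 0, 0, 0, 0, 0, 0.8, 0, 0, 0, 0, 0, 0, 0.8])

```text
t: 42.65
tcp_pos: [0.593, 0.2649, 0.0886]
orientation: [-0.0, 0.687, 0.726, 0.001]
wrist_force: [-6.4, 1.8, 10.5]
finger_gap: 0.013
```

Request:
move_arm(deltas=[0.2, 0, 0, 0, 0, 0, 0.8, 0.2, 0, 0, 0, 0, 0, 0.8, 0.2, 0, 0, 0, 0, 0, 0.8, 0, 0, 0, 0, 0, 0, 0.8])

```text
t: 42.98
tcp_pos: [0.5926, 0.2709, 0.0885]
orientation: [-0.0, 0.687, 0.726, 0.001]
wrist_force: [-7.6, 0.8, 11.1]
finger_gap: 0.0132
```

```bash
python3 -c "
from h import *
plan(.593,.2575,.085,3.2)
s=cams('wrist');crop(s['color'],180,110,500,330,2.5,'pics/w25.png')
"
```

```text
t 43.0 tcp [0.5926 0.2709 0.0885] az 3.2 tilt 0.08 gap 0.0132 F [-7.6  0.8 11.1] j [0.43 0.58 0.15 1.13 0.   1.94]
turn about tool z: -0.0 (-> rows of 5: 0.0)  [alt half turn 180.0]
shift cm [-1.34 -0.04  0.35] rows 1 per row [-1.344 -0.039  0.353]
```

View pics/w25.png

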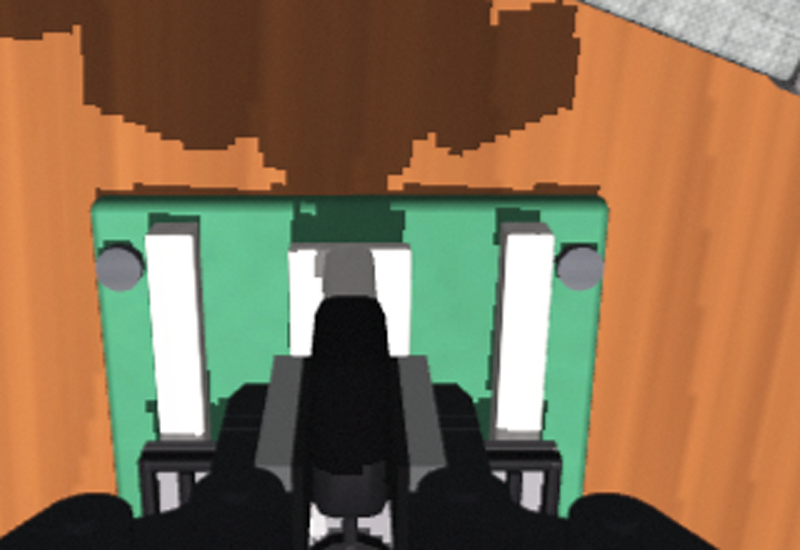

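The tray was not fully out, since it moves with me while the plate slides by. Pulling on to the stop.

Request:
move_arm(deltas=[0.25, 0, 0, 0, 0, 0, 0.8, 0.25, 0, 0, 0, 0, 0, 0.8, 0.25, 0, 0, 0, 0, 0, 0.8, 0, 0, 0, 0, 0, 0, 0.8])

```text
t: 43.37
tcp_pos: [0.5922, 0.2785, 0.0886]
orientation: [-0.0, 0.687, 0.726, 0.001]
wrist_force: [-7.2, 0.7, 11.2]
finger_gap: 0.0133
```

Request:
move_arm(deltas=[0.25, 0, 0, 0, 0, 0, 0.8, 0.25, 0, 0, 0, 0, 0, 0.8, 0.25, 0, 0, 0, 0, 0, 0.8, 0, 0, 0, 0, 0, 0, 0.8])

```text
t: 43.7
tcp_pos: [0.5918, 0.286, 0.0886]
orientation: [-0.0, 0.687, 0.726, 0.001]
wrist_force: [-7.4, 1.5, 10.9]
finger_gap: 0.0131
```

Request:
move_arm(deltas=[0.25, 0, 0, 0, 0, 0, 0.8, 0.25, 0, 0, 0, 0, 0, 0.8, 0.25, 0, 0, 0, 0, 0, 0.8, 0, 0, 0, 0, 0, 0, 0.8])

```text
t: 44.03
tcp_pos: [0.5916, 0.2882, 0.0883]
orientation: [0.003, 0.688, 0.725, -0.003]
wrist_force: [-6.4, -35.9, 19.6]
finger_gap: 0.0129
```

```bash
python3 -c "
from h import *
plan(.593,.2575,.085,3.2)
s=cams('wrist');cv2.imwrite('pics/w26.png',s['color'])
t=cams('side');crop(t['color'],180,160,380,360,3,'pics/s26.png')
"
```

```text
t 44.0 tcp [0.5916 0.2882 0.0883] az 3.0 tilt 0.47 gap 0.0129 F [ -6.4 -35.9  19.6] j [ 0.46  0.6   0.17  1.15 -0.01  1.98]
turn about tool z: -0.2 (-> rows of 5: 0.0)  [alt half turn 179.8]
shift cm [-3.07 -0.04  0.36] rows 2 per row [-1.536 -0.018  0.178]
```

View pics/w26.png

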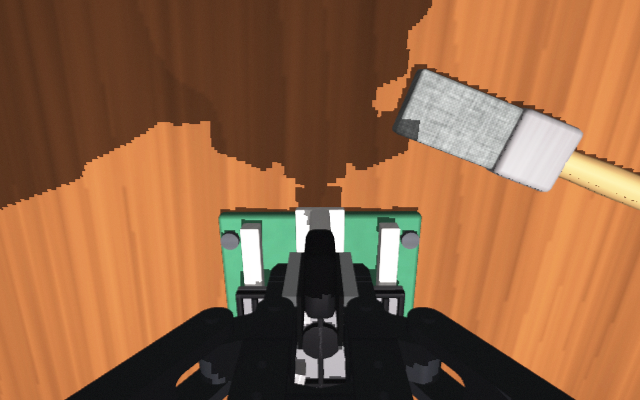

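View pics/s26.png

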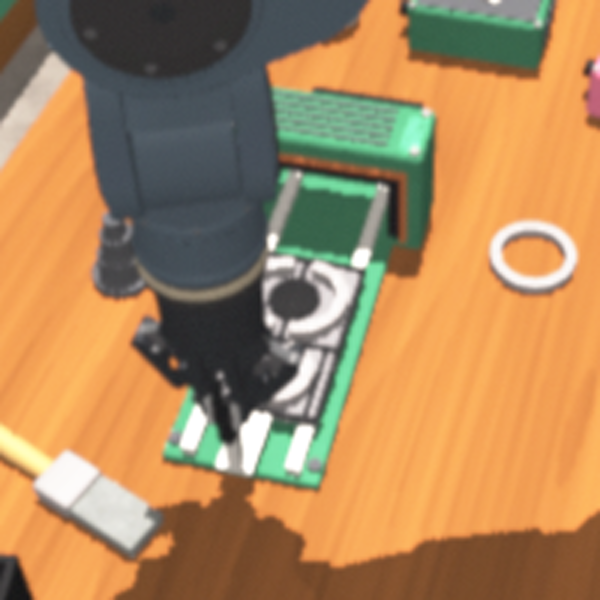

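Now it's at the stop, at 36 N; the tray had started about 30 mm in. Ring seating is undisturbed, so I'll push in smoothly.

Request:
move_arm(deltas=[-0.4, 0, 0, 0, 0, 0, 0.8, -0.5, 0, 0, 0, 0, 0, 0.8, -0.8, 0, 0, 0, 0, 0, 0.8, -1, 0, 0, 0, 0, 0, 0.8, -1, 0, 0, 0, 0, 0, 0.8, -1, 0, 0, 0, 0, 0, 0.8, -1, 0, 0, 0, 0, 0, 0.8, -1, 0, 0, 0, 0, 0, 0.8, -1, 0, 0, 0, 0, 0, 0.8, -1, 0, 0, 0, 0, 0, 0.8, -1, 0, 0, 0, 0, 0, 0.8, -1, 0, 0, 0, 0, 0, 0.8, -1, 0, 0, 0, 0, 0, 0.8, -1, 0, 0, 0, 0, 0, 0.8, -1, 0, 0, 0, 0, 0, 0.8, -1, 0, 0, 0, 0, 0, 0.8, -1, 0, 0, 0, 0, 0, 0.8, -1, 0, 0, 0, 0, 0, 0.8, -0.8, 0, 0, 0, 0, 0, 0.8, -0.6, 0, 0, 0, 0, 0, 0.8])

```text
t: 45.8
tcp_pos: [0.6016, 0.1117, 0.0885]
orientation: [0.0, 0.688, 0.726, 0.001]
wrist_force: [-4.8, 2.3, 10.0]
finger_gap: 0.0132
```

Request:
move_arm(deltas=[-0.6, 0, 0, 0, 0, 0, 0.8, -0.6, 0, 0, 0, 0, 0, 0.8, -0.6, 0, 0, 0, 0, 0, 0.8, -0.4, 0, 0, 0, 0, 0, 0.8, 0, 0, 0, 0, 0, 0, 0.8])

```text
t: 46.22
tcp_pos: [0.6029, 0.0895, 0.0885]
orientation: [0.001, 0.688, 0.726, 0.001]
wrist_force: [-5.8, -1.6, 10.4]
finger_gap: 0.0127
```

Request:
move_arm(deltas=[-0.4, 0, 0, 0, 0, 0, 0.8, -0.4, 0, 0, 0, 0, 0, 0.8, -0.4, 0, 0, 0, 0, 0, 0.8, -0.4, 0, 0, 0, 0, 0, 0.8, -0.3, 0, 0, 0, 0, 0, 0.8, 0, 0, 0, 0, 0, 0, 0.8])

```text
t: 46.72
tcp_pos: [0.604, 0.0707, 0.0885]
orientation: [0.001, 0.688, 0.726, 0.001]
wrist_force: [-5.0, -1.4, 9.5]
finger_gap: 0.0127
```

Request:
move_arm(deltas=[-0.2, 0, 0, 0, 0, 0, 0.8, -0.2, 0, 0, 0, 0, 0, 0.8, 0, 0, 0, 0, 0, 0, 0.8])

```text
t: 46.97
tcp_pos: [0.6041, 0.0683, 0.0885]
orientation: [-0.0, 0.687, 0.726, 0.002]
wrist_force: [-5.8, 8.9, 9.8]
finger_gap: 0.013
```

It's at the inner stop: 0.220 m of travel, with force building. Holding just over 3 s.

Request:
move_arm(deltas=[-0.1, 0, 0, 0, 0, 0, 0.8, 0, 0, 0, 0, 0, 0, 0.8, 0, 0, 0, 0, 0, 0, 0.8, 0, 0, 0, 0, 0, 0, 0.8, 0, 0, 0, 0, 0, 0, 0.8, 0, 0, 0, 0, 0, 0, 0.8, 0, 0, 0, 0, 0, 0, 0.8, 0, 0, 0, 0, 0, 0, 0.8, 0, 0, 0, 0, 0, 0, 0.8, 0, 0, 0, 0, 0, 0, 0.8, 0, 0, 0, 0, 0, 0, 0.8, 0, 0, 0, 0, 0, 0, 0.8, 0, 0, 0, 0, 0, 0, 0.8, 0, 0, 0, 0, 0, 0, 0.8, 0, 0, 0, 0, 0, 0, 0.8, 0, 0, 0, 0, 0, 0, 0.8, 0, 0, 0, 0, 0, 0, 0.8, 0, 0, 0, 0, 0, 0, 0.8, 0, 0, 0, 0, 0, 0, 0.8, 0, 0, 0, 0, 0, 0, 0.8])

```text
t: 48.63
tcp_pos: [0.6041, 0.0683, 0.0885]
orientation: [-0.001, 0.687, 0.727, 0.002]
wrist_force: [-6.2, 16.2, 9.8]
finger_gap: 0.0126
```

Request:
move_arm(deltas=[0, 0, 0, 0, 0, 0, 0.8, 0, 0, 0, 0, 0, 0, 0.8, 0, 0, 0, 0, 0, 0, 0.8, 0, 0, 0, 0, 0, 0, 0.8, 0, 0, 0, 0, 0, 0, 0.8, 0, 0, 0, 0, 0, 0, 0.8, 0, 0, 0, 0, 0, 0, 0.8, 0, 0, 0, 0, 0, 0, 0.8, 0, 0, 0, 0, 0, 0, 0.8, 0, 0, 0, 0, 0, 0, 0.8, 0, 0, 0, 0, 0, 0, 0.8, 0, 0, 0, 0, 0, 0, 0.8, 0, 0, 0, 0, 0, 0, 0.8, 0, 0, 0, 0, 0, 0, 0.8, 0, 0, 0, 0, 0, 0, 0.8, 0, 0, 0, 0, 0, 0, 0.8, 0, 0, 0, 0, 0, 0, 0.8, 0, 0, 0, 0, 0, 0, 0.8, 0, 0, 0, 0, 0, 0, 0.8, 0, 0, 0, 0, 0, 0, 0.8])

```text
t: 50.3
tcp_pos: [0.6041, 0.0683, 0.0885]
orientation: [-0.001, 0.687, 0.727, 0.002]
wrist_force: [-6.2, 14.7, 9.5]
finger_gap: 0.0129
```

Request:
move_arm(deltas=[0, 0, 0, 0, 0, 0, 0.8, 0, 0, 0, 0, 0, 0, 0.8, 0, 0, 0, 0, 0, 0, 0.8, 0, 0, 0, 0, 0, 0, 0.8, 0, 0, 0, 0, 0, 0, 0.8, 0, 0, 0, 0, 0, 0, 0.8])

```text
t: 50.8
tcp_pos: [0.6041, 0.0683, 0.0885]
orientation: [-0.001, 0.687, 0.727, 0.002]
wrist_force: [-6.0, 14.6, 10.5]
finger_gap: 0.0132
```

```bash
python3 -c "
from h import *
plan(.5916,.2882,.0885,3.2)
t=cams('side');crop(t['color'],180,110,400,310,3,'pics/s27.png')
"
```

```text
t 50.8 tcp [0.6041 0.0683 0.0885] az 3.2 tilt 0.24 gap 0.0132 F [-6.  14.6 10.5] j [ 0.11  0.49 -0.    1.07  0.    1.63]
turn about tool z: 0.0 (-> rows of 5: 0.0)  [alt half turn -180.0]
shift cm [ 2.203e+01 -2.000e-02  8.000e-02] rows 9 per row [ 2.448e+00 -2.000e-03  9.000e-03]
```

View pics/s27.png

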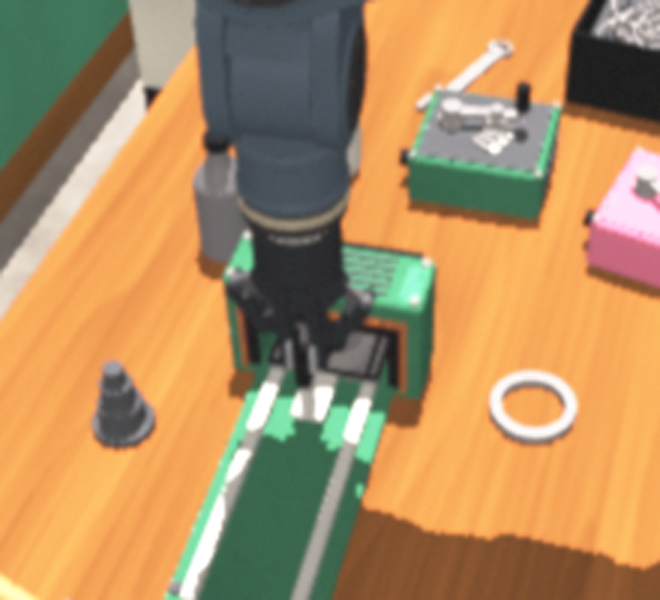

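Tray fully in and held about 4 s. Drawing it out now.

Request:
move_arm(deltas=[0.4, 0, 0, 0, 0, 0, 0.8, 0.5, 0, 0, 0, 0, 0, 0.8, 0.8, 0, 0, 0, 0, 0, 0.8, 1, 0, 0, 0, 0, 0, 0.8, 1, 0, 0, 0, 0, 0, 0.8, 1, 0, 0, 0, 0, 0, 0.8, 1, 0, 0, 0, 0, 0, 0.8, 1, 0, 0, 0, 0, 0, 0.8, 1, 0, 0, 0, 0, 0, 0.8, 1, 0, 0, 0, 0, 0, 0.8, 1, 0, 0, 0, 0, 0, 0.8, 1, 0, 0, 0, 0, 0, 0.8, 1, 0, 0, 0, 0, 0, 0.8, 1, 0, 0, 0, 0, 0, 0.8, 1, 0, 0, 0, 0, 0, 0.8, 1, 0, 0, 0, 0, 0, 0.8, 1, 0, 0, 0, 0, 0, 0.8, 1, 0, 0, 0, 0, 0, 0.8, 0.8, 0, 0, 0, 0, 0, 0.8, 0.6, 0, 0, 0, 0, 0, 0.8])

```text
t: 52.52
tcp_pos: [0.594, 0.2477, 0.0884]
orientation: [0.0, 0.687, 0.726, 0.001]
wrist_force: [-6.7, -2.0, 11.6]
finger_gap: 0.0131
```

Request:
move_arm(deltas=[0.6, 0, 0, 0, 0, 0, 0.8, 0.6, 0, 0, 0, 0, 0, 0.8, 0.6, 0, 0, 0, 0, 0, 0.8, 0.6, 0, 0, 0, 0, 0, 0.8, 0.5, 0, 0, 0, 0, 0, 0.8, 0.4, 0, 0, 0, 0, 0, 0.8, 0, 0, 0, 0, 0, 0, 0.8])

```text
t: 53.1
tcp_pos: [0.5921, 0.2809, 0.0885]
orientation: [-0.0, 0.687, 0.726, 0.001]
wrist_force: [-6.6, 1.8, 10.4]
finger_gap: 0.0131
```

Request:
move_arm(deltas=[0.2, 0, 0, 0, 0, 0, 0.8, 0.2, 0, 0, 0, 0, 0, 0.8, 0.2, 0, 0, 0, 0, 0, 0.8, 0, 0, 0, 0, 0, 0, 0.8])

```text
t: 53.43
tcp_pos: [0.5918, 0.2865, 0.0885]
orientation: [-0.0, 0.687, 0.726, 0.001]
wrist_force: [-8.0, 0.9, 10.1]
finger_gap: 0.013
```

Request:
move_arm(deltas=[0.15, 0, 0, 0, 0, 0, 0.8, 0.15, 0, 0, 0, 0, 0, 0.8, 0, 0, 0, 0, 0, 0, 0.8, 0, 0, 0, 0, 0, 0, 0.8])

```text
t: 53.77
tcp_pos: [0.5917, 0.2881, 0.0884]
orientation: [0.001, 0.688, 0.726, -0.0]
wrist_force: [-5.6, -7.8, 12.0]
finger_gap: 0.0127
```

At the outer stop. Release and rise, then look at the rings.

Request:
move_arm(deltas=[0.05, 0, 0, 0, 0, 0, 0.8, 0, 0, 0, 0, 0, 0, 0.8, 0, 0, 0, 0, 0, 0, 3.0, 0, 0, 0, 0, 0, 0, 4.5, 0, 0, 0, 0, 0, 0, 4.5, 0, 0, 0, 0, 0, 0, 4.5, 0, 0, 0, 0, 0, 0, 4.5, 0, 0, -1, 0, 0, 0, 4.5, 0, 0, -1.5, 0, 0, 0, 4.5, 0, 0, -2, 0, 0, 0, 4.5, 0, 0, -2, 0, 0, 0, 4.5, 0, 0, -2, 0, 0, 0, 4.5, 0, 0, -2, 0, 0, 0, 4.5, 0, 0, -2, 0, 0, 0, 4.5, 0, 0, -2, 0, 0, 0, 4.5, 0, 0, -2, 0, 0, 0, 4.5, -1, 0, 0, 0, 0, 0, 4.5, -2, 0, 0, 0, 0, 0, 4.5, -2, 0, 0, 0, 0, 0, 4.5, -2, 0, 0, 0, 0, 0, 4.5])

```text
t: 55.43
tcp_pos: [0.5953, 0.2185, 0.2521]
orientation: [0.0, 0.687, 0.726, 0.0]
wrist_force: [0.6, 0.4, 0.3]
finger_gap: 0.045
```

```bash
python3 -c "
from h import *
plan(.496,-.357,.25,80)
s=cams('wrist');cv2.imwrite('pics/w28.png',s['color'])
"
```

```text
t 55.4 tcp [0.5953 0.2185 0.2521] az 3.2 tilt 0.02 gap 0.0450 F [0.6 0.4 0.3] j [ 0.35  0.51  0.44  1.5  -0.    1.87]
turn about tool z: -76.8 (-> rows of 5: 15.4)  [alt half turn 103.2]
shift cm [ -0.21 -58.4    0.2 ] rows 24 per row [-0.009 -2.433  0.008]
```

View pics/w28.png

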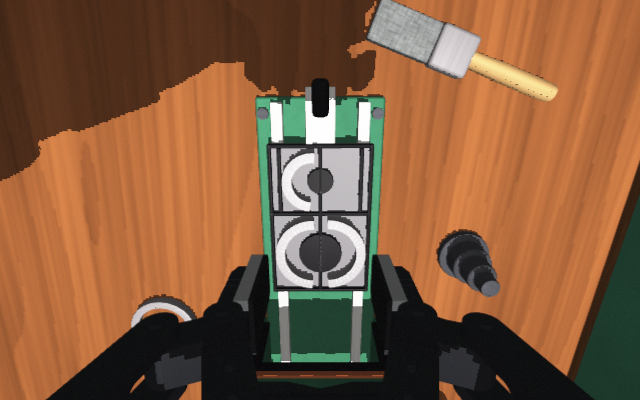

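All three stay seated with the tray fully out, so back to the lever.

Request:
move_arm(deltas=[0, 0, 0, 0, 0, -5.5, 4.5, 0, 0, 0, 0, 0, -5.5, 4.5, 0, 0, 0, 0, 0, -5.5, 4.5, 0, 0, 0, 0, 0, -5.5, 4.5, 0, 0, 0, 0, 0, -5.5, 4.5, 0, 0, 0, 0, 0, -5.5, 4.5, 0, 0, 0, 0, 0, -5.5, 4.5, 0, 0, 0, 0, 0, -5.5, 4.5, 0, 0, 0, 0, 0, -5.5, 4.5, 0, 0, 0, 0, 0, -5.5, 4.5, 0, 0, 0, 0, 0, -5.5, 4.5, 0, 0, 0, 0, 0, -5.5, 4.5, 0, 0, 0, 0, 0, -5.5, 4.5, 0, 0, 0, 0, 0, -5.5, 4.5])

```text
t: 56.65
tcp_pos: [0.5953, 0.2193, 0.2521]
orientation: [0.0, 0.084, 0.996, 0.0]
wrist_force: [0.5, 0.7, 0.4]
finger_gap: 0.045
```

Request:
move_arm(deltas=[0, -2.4, 0, 0, 0, 0, 4.5, 0, -2.4, 0, 0, 0, 0, 4.5, 0, -2.4, 0, 0, 0, 0, 4.5, 0, -2.4, 0, 0, 0, 0, 4.5, 0, -2.4, 0, 0, 0, 0, 4.5, 0, -2.4, 0, 0, 0, 0, 4.5, 0, -2.4, 0, 0, 0, 0, 4.5, 0, -2.4, 0, 0, 0, 0, 4.5, 0, -2.4, 0, 0, 0, 0, 4.5, 0, -2.4, 0, 0, 0, 0, 4.5, 0, -2.4, 0, 0, 0, 0, 4.5, 0, -2.4, 0, 0, 0, 0, 4.5, 0, -2.4, 0, 0, 0, 0, 4.5, 0, -2.4, 0, 0, 0, 0, 4.5, 0, -2.4, 0, 0, 0, 0, 4.5, 0, -2.4, 0, 0, 0, 0, 4.5, 0, -2.4, 0, 0, 0, 0, 4.5, 0, -2.4, 0, 0, 0, 0, 4.5, 0, -2.4, 0, 0, 0, 0, 4.5, 0, -2.4, 0, 0, 0, 0, 4.5])

```text
t: 58.32
tcp_pos: [0.5127, -0.2547, 0.2522]
orientation: [0.0, 0.086, 0.996, -0.0]
wrist_force: [-0.4, 1.0, -0.4]
finger_gap: 0.045
```

Request:
move_arm(deltas=[0, -2.4, 1, 0, 0, 0, 4.5, 0, -2.4, 1, 0, 0, 0, 4.5, 0, -2.4, 1, 0, 0, 0, 4.5, 0, -2.4, 1, 0, 0, 0, 4.5, 0, -0.6, 1, 0, 0, 0, 4.5, 0, 0, 1, 0, 0, 0, 4.5, 0, 0, 1, 0, 0, 0, 4.5, 0, 0, 0, 0, 0, 0, 4.5, 0, 0, 0, 0, 0, 0, 4.5])

```text
t: 59.07
tcp_pos: [0.4958, -0.3528, 0.1817]
orientation: [-0.0, 0.085, 0.996, 0.0]
wrist_force: [0.3, 0.8, 0.5]
finger_gap: 0.0446
```

```bash
python3 -c "
from h import *
plan(.497,-.360,.10,80)
s=cams('wrist');cv2.imwrite('pics/w29.png',s['color'])
"
```

```text
t 59.1 tcp [ 0.4958 -0.3528  0.1817] az 80.2 tilt 0.05 gap 0.0446 F [0.3 0.8 0.5] j [-0.62  0.45  0.18  1.3   0.   -0.45]
turn about tool z: 0.2 (-> rows of 5: 0.0)  [alt half turn -179.8]
shift cm [-0.25 -0.69  8.17] rows 4 per row [-0.062 -0.173  2.042]
```

View pics/w29.png

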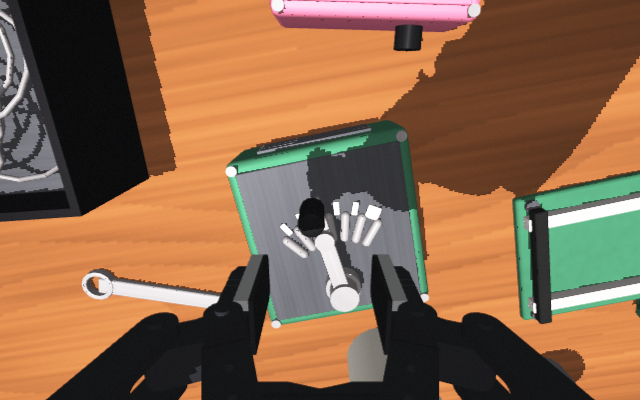

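Request:
move_arm(deltas=[-0.06, -0.17, 2, 0, 0, 0, 4.5, -0.06, -0.17, 2, 0, 0, 0, 4.5, -0.06, -0.17, 2, 0, 0, 0, 4.5, -0.06, -0.14, 1.2, 0, 0, 0, 4.5, 0, 0, 0.9, 0, 0, 0, 4.5, 0, 0, 0, 0, 0, 0, 3, 0, 0, 0, 0, 0, 0, 3, 0, 0, 0, 0, 0, 0, 3], squeeze=25)

```text
t: 59.78
tcp_pos: [0.4976, -0.3609, 0.1021]
orientation: [0.001, 0.086, 0.996, -0.0]
wrist_force: [0.5, -0.5, -0.1]
finger_gap: 0.03
```

```bash
python3 -c "
from h import *
plan(.497,-.360,.10,80)
s=cams('wrist');crop(s['color'],180,110,500,330,2.5,'pics/w30.png')
"
```

```text
t 59.8 tcp [ 0.4976 -0.3609  0.1021] az 80.2 tilt 0.10 gap 0.0300 F [ 0.5 -0.5 -0.1] j [-0.63  0.5   0.04  1.11 -0.   -0.46]
turn about tool z: 0.2 (-> rows of 5: 0.0)  [alt half turn -179.8]
shift cm [0.08 0.08 0.21] rows 1 per row [0.078 0.083 0.208]
```

View pics/w30.png

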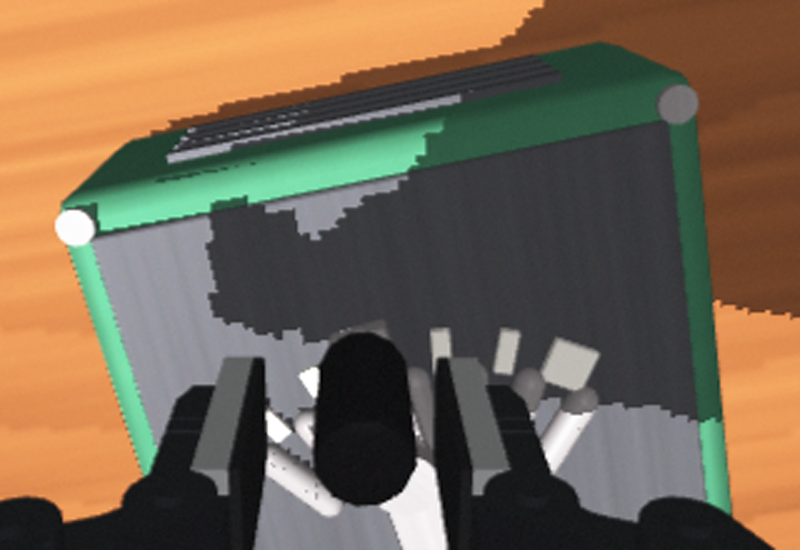

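Request:
move_arm(deltas=[0.05, 0.2, 0.2, 0, 0, 0, 3.0, 0, 0, 0, 0, 0, 0, 1.0, 0, 0, 0, 0, 0, 0, 1.0, 0, 0, 0, 0, 0, 0, 1.0, 0, 0, 0, 0, 0, 0, 1.0, 0, 0, 0, 0, 0, 0, 1.0], squeeze=25)

```text
t: 60.33
tcp_pos: [0.497, -0.3587, 0.0991]
orientation: [0.0, 0.086, 0.996, -0.0]
wrist_force: [-0.9, 3.2, 6.1]
finger_gap: 0.0159
```

```bash
python3 -c "
from h import *
plan(.5092,-.3097,.10,80)
a=np.radians(np.linspace(187,149,14));p=.078*np.c_[np.cos(a),np.sin(a)];d=np.diff(p,axis=0)*100
f=np.radians(80.1);X=np.array([-np.sin(f),np.cos(f)]);Y=np.array([np.cos(f),np.sin(f)])
print(np.c_[d@X,d@Y].round(2).tolist())
"
```

```text
t 60.3 tcp [ 0.497  -0.3587  0.0991] az 80.1 tilt 0.03 gap 0.0159 F [-0.9  3.2  6.1] j [-0.63  0.5   0.03  1.11  0.   -0.45]
turn about tool z: 0.1 (-> rows of 5: 0.0)  [alt half turn -179.9]
shift cm [-0.35  5.04 -0.09] rows 3 per row [-0.116  1.68  -0.029]
[[0.11, 0.38], [0.09, 0.39], [0.07, 0.39], [0.05, 0.4], [0.03, 0.4], [0.01, 0.4], [-0.01, 0.4], [-0.03, 0.4], [-0.06, 0.39], [-0.08, 0.39], [-0.09, 0.39], [-0.11, 0.38], [-0.13, 0.37]]
```

Request:
move_arm(deltas=[0.11, 0.38, 0, 0, 0, 0, 1.0, 0.09, 0.39, 0, 0, 0, 0, 1.0, 0.07, 0.39, 0, 0, 0, 0, 1.0, 0.05, 0.4, 0, 0, 0, 0, 1.0, 0.03, 0.4, 0, 0, 0, 0, 1.0, 0.01, 0.4, 0, 0, 0, 0, 1.0, 0, 0, 0, 0, 0, 0, 1.0])

```text
t: 60.92
tcp_pos: [0.4963, -0.3351, 0.0989]
orientation: [-0.001, 0.086, 0.996, -0.001]
wrist_force: [-8.5, 0.4, 7.1]
finger_gap: 0.0161
```

Request:
move_arm(deltas=[-0.01, 0.4, 0, 0, 0, 0, 1.0, -0.03, 0.4, 0, 0, 0, 0, 1.0, -0.06, 0.39, 0, 0, 0, 0, 1.0, -0.08, 0.39, 0, 0, 0, 0, 1.0, -0.09, 0.39, 0, 0, 0, 0, 1.0, -0.11, 0.38, 0, 0, 0, 0, 1.0, 0, 0, 0, 0, 0, 0, 1.0])

```text
t: 61.5
tcp_pos: [0.5058, -0.3117, 0.0989]
orientation: [0.0, 0.086, 0.996, 0.0]
wrist_force: [2.8, 6.1, 2.6]
finger_gap: 0.0161
```

```bash
python3 -c "
from h import *
plan(.5092,-.3097,.10,80)
s=cams('wrist');crop(s['color'],180,110,500,330,2.5,'pics/w31.png')
"
```

```text
t 61.5 tcp [ 0.5058 -0.3117  0.0989] az 80.2 tilt 0.07 gap 0.0161 F [2.8 6.1 2.6] j [-0.55  0.46 -0.03  1.08  0.   -0.38]
turn about tool z: 0.2 (-> rows of 5: 0.0)  [alt half turn -179.8]
shift cm [-0.3   0.25 -0.11] rows 1 per row [-0.305  0.253 -0.108]
```

View pics/w31.png

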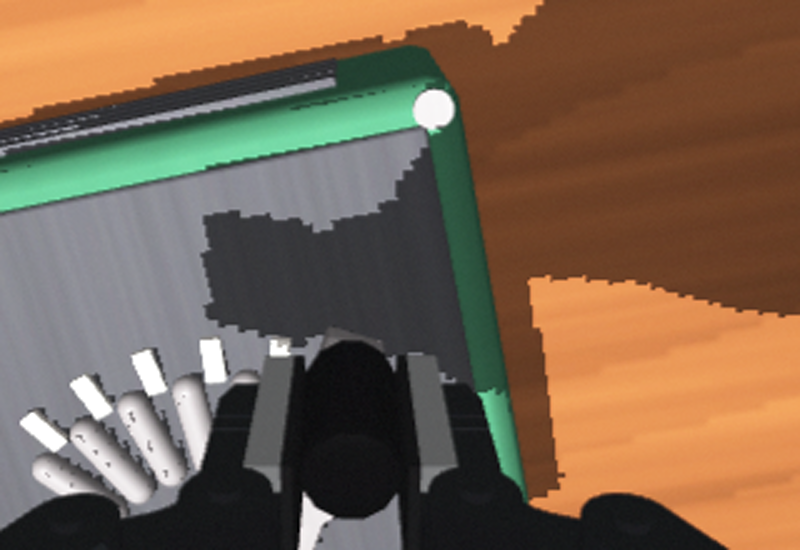

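Five marks are to the left of the grip and the spring pulls towards off. One small nudge, then release and rise.

Request:
move_arm(deltas=[-0.1, 0.2, 0, 0, 0, 0, 1.0, 0, 0, 0, 0, 0, 0, 1.0, 0, 0, 0, 0, 0, 0, 2.2, 0, 0, 0, 0, 0, 0, 3.2, 0, 0, 0, 0, 0, 0, 4.5, 0, 0, 0, 0, 0, 0, 4.5, 0, 0, 0, 0, 0, 0, 4.5, 0, 0, -1, 0, 0, 0, 4.5, 0, 0, -1.5, 0, 0, 0, 4.5, 0, 0, -2, 0, 0, 0, 4.5, 0, 0, -2, 0, 0, 0, 4.5, 0, 0, -2, 0, 0, 0, 4.5, 0, 0, -2, 0, 0, 0, 4.5, 0, 0, -2, 0, 0, 0, 4.5, 0, 0, -2, 0, 0, 0, 4.5, 0, 0, 0, 0, 0, 0, 4.5, 0, 0, 0, 0, 0, 0, 4.5])

```text
t: 62.97
tcp_pos: [0.5069, -0.3109, 0.2453]
orientation: [0.001, 0.086, 0.996, -0.001]
wrist_force: [0.3, 0.4, 0.1]
finger_gap: 0.0452
```

```bash
python3 -c "
from h import *
plan(.5092,-.3097,.10,80)
s=cams('wrist');crop(s['color'],140,80,460,300,2.5,'pics/w32.png')
t=cams('top');crop(t['color'],160,130,480,280,2.5,'pics/t32.png')
"
```

```text
t 63.0 tcp [ 0.5069 -0.3109  0.2453] az 80.1 tilt 0.14 gap 0.0452 F [0.3 0.4 0.1] j [-0.55  0.41  0.28  1.43 -0.   -0.38]
turn about tool z: 0.1 (-> rows of 5: 0.0)  [alt half turn -179.9]
shift cm [-0.17  0.18 14.53] rows 6 per row [-0.029  0.029  2.422]
```

View pics/w32.png

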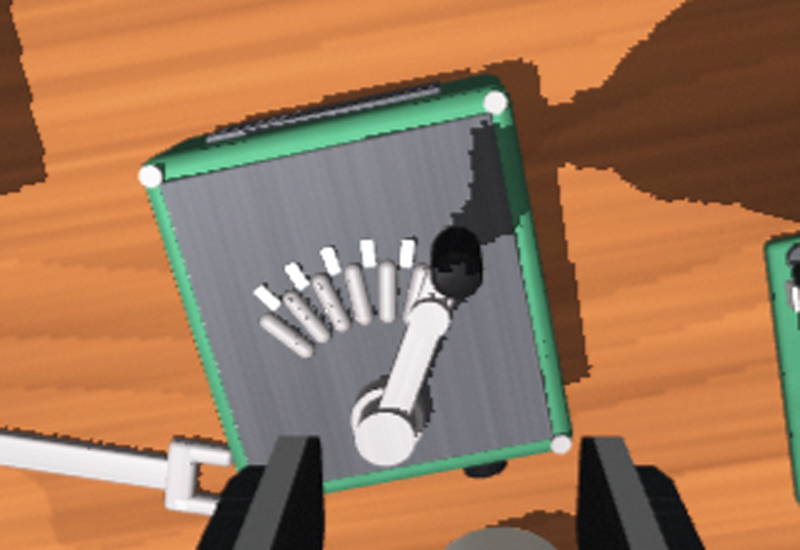

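View pics/t32.png

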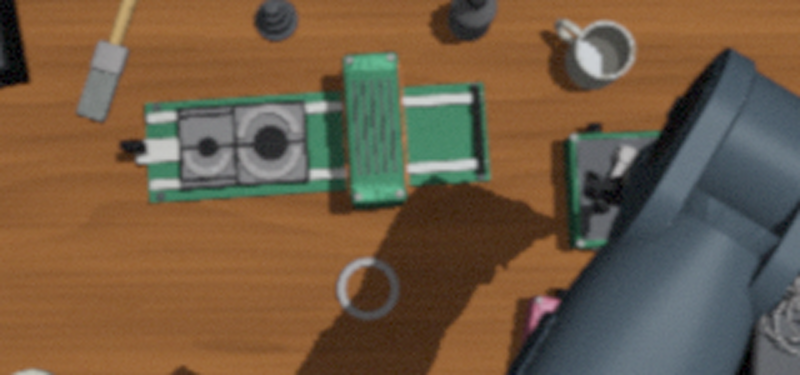

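The lever is at off, with all five step marks to its left. The tray is fully out and holds all three rings, and the bystanders haven't moved. Handing in.

```bash
python3 -c "
from cell import arm
print(arm.hand_in())"
```

```text
the job is handed in; nothing more can be done
None
```

The job is done and handed in at about 63 s; `hand_in` reports no verdict. The batch was three half-rings, two large and one small, so I set the strength to step 3.

- **Loading:** The large half-rings are in the near and far large compartments and the small one is in the near small compartment. All three lay flat in the last pictures.
- **Strength:** The lever had been left at step 1. I moved it to step 3, never past it, and checked that by the marks and the measured angle (about 188°, expected about 187°).
- **Cycle:** I pushed the tray in to its stop (0.220 m of travel) and held it there about 4 s. I then drew it back to the outer stop with the strength still on, and moved the lever back to off.
- **Last checks:** The lever is at off, with all five step marks on one side. The tray is fully out with all three half-rings in place. The whole ring and the other bystanders in view looked unmoved, and the gripper is clear of everything.

**Disagreement:** The tray was not fully drawn out at the start, as I had assumed, but about 30 mm in. I loaded it and set the strength in that position, and only drew it out to the stop just before pushing it in.

No half-ring was knocked aside, and no grip slackened enough to matter.

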